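# Clear and trace the groove board

## Task

Clear whatever has been left lying on the wooden tracing board into the open cardboard box. Then pick the square-handled stylus with the thin nib out of the cluttered bin, leaving the rest of its contents in the bin, and run its tip slowly (about 2 cm/s) along the floor of the board's whole groove, from the end with the dark steel stud to the other end. Finish by laying the stylus flat in the pen tray, and do not shift or tip the cup, stapler, hole punch or jar.

Things in the scene. Friction and masses are not known exactly. Their poses are not given: they have to be found in the camera images.
- board: wooden tracing board fixed flat on the desk, 230 (x) x 140 (y) x 16 mm; origin at the centre of its underside, z up. Its pale flat top has one battlement-shaped groove with a dark floor. Groove centreline in the board's x, y (mm): (-90,-35) start, (-35,-35), (-35,35), (35,35), (35,-35), (90,-35) far end; square corners
- groove_start (a point): start of the groove's centreline, on its floor (board z = 9 mm). The groove is 20 mm wide (it ends 10 mm beyond this point), 7 mm deep, closed at both ends. A dark steel stud of 14 mm diameter, flush in the board's top 22 mm to the side of this point (at board x, y = -90, -57.5), marks this end
- groove_end (a point): far end of the groove's centreline, on its floor, 180 mm from the start in the board's x
- bin: open plywood bin fixed on the desk, 260 (x) x 200 (y) x 45 mm outside, walls and floor 5 mm; origin at the centre of its underside; holds the stylus among clutter
- box: shallow open cardboard box fixed on the desk, 160 (x) x 130 (y) x 35 mm outside, walls and floor 4 mm; origin at the centre of its underside; empty at the start, for the strays
- pentray: shallow open aluminium pen tray fixed on the desk, 200 (x) x 100 (y) x 16 mm outside, walls and floor 4 mm; origin at the centre of its underside; empty at the start
- stylus: wooden stylus, 30 g, lying flat on the bin floor: square handle 14 x 14 mm, 90 mm long (x -45 to 45), then a short taper and a thin round steel nib of 6 mm diameter along +x, ending in a ball (centre x = 102). Origin under the middle of the handle; centreline at z = 7 mm. Nothing else in the bin has a square handle with a thin nib
- stylus_tip (a point): centre of the stylus's ball end (3 mm radius)
- eraser: stray: white eraser 46 (x) x 24 (y) x 14 mm, origin at the centre of its underside
- domino: stray: plain wooden domino 48 (x) x 24 (y) x 12 mm, origin at the centre of its underside
- sharpener: stray: steel block sharpener 32 (x) x 24 (y) x 15 mm, origin at the centre of its underside
- marker: clutter in the bin: white round marker pen with black cap, 120 mm long in x, 16 mm diameter, origin under its middle
- brush: clutter in the bin: flat paint brush, 130 mm long in x, up to 16 mm wide, 10 mm thick, bristles to -x, origin on its underside, 10 mm from the middle towards the handle end
- tape: clutter in the bin: small roll of clear tape, 36 mm diameter, 18 mm high, origin at the centre of its underside
- spool: clutter in the bin: wooden spool, 28 mm diameter, 28 mm high, upright, origin at the centre of its underside
- cube: clutter in the bin: wooden cube of 28 mm, origin at the centre of its underside
- brickA: clutter in the bin: wooden brick 28 (x) x 18 (y) x 14 mm, origin at the centre of its underside
- brickB: clutter in the bin: wooden brick 28 (x) x 18 (y) x 20 mm, origin at the centre of its underside
- cup: bystander: white ceramic pencil cup, 80 mm diameter, 85 mm high, with pencils to 165 mm; origin at the centre of its underside
- stapler: bystander: purple stapler 130 (x) x 36 (y) x 48 mm, origin at the centre of its underside
- punch: bystander: small steel hole punch 100 (x) x 55 (y) x 50 mm, origin at the centre of its underside
- jar: bystander: clear glass jar with metal twist cap, 70 mm diameter, 80 mm high, origin at the centre of its underside
Mind the look-alikes: they are no part of the job. Leave any red look-alike of the eraser alone.

How it is judged:
By the outcome, as a careful person would: the job done as asked, in the order asked, and still so for the second after the job is handed in, with the robot touching nothing.
Of eraser, domino, sharpener only 2 to 3 are there at a start; the rules pass over those that are not, and their reading is None.
Of marker, brush, tape, spool, cube, brickA, brickB only 4 to 7 are there at a start; the rules pass over those that are not, and their reading is None.
At some moment in a run one of eraser, domino, sharpener may be knocked a few centimetres aside while the robot is not near it.
It also fails if it takes over 208 s, if anything falls off the work surface, if the arm or the gripper's body presses on something with over 40 N, if the wrist force passes 120 N, or if a joint passes its speed limit or range.

## Robot

A 6-joint arm with a two-finger parallel gripper is mounted at the origin on the work surface. World frame = base frame: x ahead of the robot, y to its left, z up, the work surface at z = 0. Lengths are in m, angles in rad, forces in N, time in s.
With the tool pointing down it reaches from about 0.3 to 0.85 m from the base axis. Payload 4.2 kg.
Tool frame: the origin (TCP) lies on the centre line of the jaws, within the pads' length; the fingertips stand arm.tip_extent ahead of it and the grasp point (between the pads) lies 6 mm ahead of it (arm.tip_extent is the distance from the TCP to the fingertips, in m); z points along the fingers, y is the line along which they close (so a half turn about z gives the same grasp; the last joint's range is limited). The gripper opens to 91 mm and grips with 3 to 60 N. Pads are 32 mm wide; open, the fingers measure 118 mm over their backs; the gripper's body (76 mm by 178 mm) begins 60 mm behind the grasp point.
Start: joints at [1.132, 0.32, 1.565, -0, 1.257, -0.02], TCP at [0.234, 0.525, 0.239] pointing down, gripper open.
Joint ranges: [-3.11, 3.11], [-0.84, 2.01], [0.21, 2.61], [-1.34, 4.49], [0.05, 2.63], [-2.56, 2.56]. Speed limits (rad/s): [2.57, 2.57, 3.14, 3.14, 3.14, 3.14].

## Interface

Orientations are given as a rotation vector (axis times angle).
In Python, from workcell import arm, camera, camera_model, order, spotter gives the robot as it stands.
- The arm moves only by the tool carry_out, never from a script. Its arguments are lists of equal length, an entry for each row: "jaw": the opening, from 0 (shut) to 1 (fully open); "translation": the shift along the tool's x, y, z in mm, a list of three; "roll": the turn about the tool's z in degrees. A call has 1 to 10 rows; each row is the pose to reach, as a shift and turn from the pose commanded when the call began, along the tool's axes at that moment; what a row does not reach only later rows make up. A row lasts 1/12 s, in which the tool goes at most 41.7 mm and 7.16 degrees, less where a joint would pass 70% of its speed; a pose out of reach is approached as far as the arm can. A call with a gripper value outside its range is refused whole. The fingers move at their own pace and stop on an object; "squeeze" is the grip in N (left out, the last holds). Time passes only in rows, so rows that repeat a pose let the fingers close. It gives the time, the measured TCP pose, the force, the opening and the grip force at its end, in the units of the state.
- arm.get_obs(): the state, without advancing time (a new reading comes with each control period).
- camera(name): name is "scene" or "top"; returns the picture (400x640x3 uint8, red, green, blue); there is no depth.
- camera_model(name): a dict with "fx", "fy", "cx", "cy" (pixels), "D" ([k1, k2, p1, p2, k3] as OpenCV has them; the pictures are not rectified), "position" and "attitude" of the camera in the world. Camera axes: x right, y down, z forward; pixel columns grow to the right and rows downward; lengths in m; the calibration is good to about 2 mm. A picture is of the moment at which its call begins. camera_model takes no time and is no camera call.
- order.close_job(): hands the job in; it is judged then, once.
Trained networks look in the newest picture that a camera, given by its name, has taken for a name from the list of things; names that differ only in an ending like _2 or _b are one class to them, and where a whole thing is asked for, a point or a joint stands for the part that bears it (a point fixed in the world has none). Each returns a list of dicts, best first, with "score" (0 to 1); they miss things now and then, are a little off and sometimes report something else, mostly with a low value. They report only what shows in the picture. A call takes as long as a camera call. They do not tell look-alikes from the thing itself.
- spotter.boxes_of(target, camera): "at" ([column, row] in pixels, amid what is visible of it).
The state is a dict: "time_s": time; "joint_pos": joint angles; "joint_vel": joint speeds; "effort": joint torques, N m; "tool_pos": TCP position; "ee_rot": TCP orientation; "ft_force": force on the tool from outside, world axes, zero at the start; "ft_torque": the same for the moment, N m; "gripper_width": finger opening in m; "grasp_force": force on a finger pad.
Only numpy, scipy, OpenCV 4.12 (cv2) and the standard library are available. Lean on these libraries where they do the work, as an engineer would, in place of code of your own. Each camera call takes 0.05 s, during which the arm holds its last target. There are 200 camera calls.

## Working session

There is one attempt and no reset: what is moved stays moved. The work goes in short steps, Python scripts to look and compute and a tool call to move; the robot and the scene stay as the last step left them, time stands still between calls to the robot, and variables do not carry over. Pictures are saved under pics/ and viewed, at most 14 in all, crops included, and the job is handed in when it is done.

Besides the shell and the picture viewer there is one more tool, called by a JSON object that holds its "op" and its "data", one argument or row to a line. carry_out: Moves the arm, as the interface text tells. Its arguments: {"type":"object","properties":{"jaw":{"type":"array","items":{"type":"number"}},"translation":{"type":"array","items":{"type":"array","items":{"type":"number"}}},"roll":{"type":"array","items":{"type":"number"}},"squeeze":{"type":"number"}},"required":["jaw","translation","roll"]}

```bash
mkdir -p pics; ls
cat > h.py <<'E'
import numpy as np, cv2
from scipy.spatial.transform import Rotation as R
from workcell import arm, camera, camera_model, order, spotter
def rot(a):
    a=np.array(a,float)
    return a if a.shape==(3,3) else (R.from_quat(a) if a.size==4 else R.from_rotvec(a)).as_matrix()
def ray(cam,px,z):
    m=camera_model(cam);K=np.array([[m['fx'],0,m['cx']],[0,m['fy'],m['cy']],[0,0,1]])
    p=cv2.undistortPoints(np.array(px,float).reshape(-1,1,2),K,np.array(m['D'],float)).reshape(-1,2)
    d=np.c_[p,np.ones(len(p))]@rot(m['attitude']).T; o=np.array(m['position'])
    return o+d*((z-o[2])/d[:,2])[:,None]
def proj(cam,P):
    m=camera_model(cam);K=np.array([[m['fx'],0,m['cx']],[0,m['fy'],m['cy']],[0,0,1]])
    A=rot(m['attitude']).T
    return cv2.projectPoints(np.array(P,float).reshape(-1,3),cv2.Rodrigues(A)[0],-A@np.array(m['position']),K,np.array(m['D'],float))[0].reshape(-1,2)
def shot(cam,name):
    im=camera(cam)[:,:,::-1].copy(); cv2.imwrite('pics/'+name+'.png',im); return im
E
python3 - <<'E'
from h import *
for c in('top','scene'):
    print(c,camera_model(c)); shot(c,c+'0')
print(arm.get_obs(),arm.tip_extent)
for n in 'board bin box pentray stylus stylus_tip groove_start groove_end eraser domino sharpener'.split():
    print(n,[[ (np.round(d['at']).tolist(),round(d['score'],2)) for d in spotter.boxes_of(n,c)[:4]] for c in('top','scene')])
E
```

```text
pics
top {'fx': 474.25888739295755, 'fy': 474.25888739295755, 'cx': 313.11069122680345, 'cy': 193.6970390824961, 'D': array([-0.02315684,  0.        ,  0.        ,  0.        ,  0.        ]), 'position': array([0.37339315, 0.05160265, 1.11023072]), 'attitude': array([-2.15761543,  2.13130066, -0.18419151])}
scene {'fx': 388.072153264421, 'fy': 388.072153264421, 'cx': 324.6193782819353, 'cy': 200.70232082288103, 'D': array([-0.01786456,  0.        ,  0.        ,  0.        ,  0.        ]), 'position': array([0.97804888, 0.59959571, 0.77728247]), 'attitude': array([-0.81500971, -2.59243783,  1.04109851])}
{'time_s': 0.1, 'joint_pos': array([ 1.13200269e+00,  3.20217564e-01,  1.56556409e+00, -6.29480609e-06,
        1.25738857e+00, -2.00158716e-02]), 'joint_vel': array([-0.00096724, -0.00213792, -0.00412816,  0.00043931,  0.0003781 ,
        0.00122415]), 'effort': array([ 1.19884386e-03, -4.13332736e+01, -2.32511401e+01,  7.29747419e-02,
        4.22488467e-02, -2.49164469e-05]), 'tool_pos': array([0.23365321, 0.52493207, 0.23820756]), 'ee_rot': array([-6.52941727e-01, -3.07262891e+00,
[... 364 characters left out ...]
.58), ([462.0, 235.0], 0.42)], [([253.0, 142.0], 0.79)]]
pentray [[([460.0, 235.0], 0.72), ([332.0, 188.0], 0.16)], [([293.0, 135.0], 0.62), ([415.0, 262.0], 0.32)]]
stylus [[([216.0, 188.0], 0.75)], [([389.0, 268.0], 0.6)]]
stylus_tip [[([216.0, 188.0], 0.74)], [([389.0, 269.0], 0.79), ([300.0, 264.0], 0.17)]]
groove_start [[([332.0, 184.0], 0.58)], [([317.0, 204.0], 0.85), ([295.0, 189.0], 0.33), ([403.0, 287.0], 0.2), ([420.0, 301.0], 0.16)]]
groove_end [[([334.0, 182.0], 0.57)], [([318.0, 201.0], 0.7)]]
eraser [[([367.0, 172.0], 0.74), ([276.0, 255.0], 0.7), ([184.0, 216.0], 0.68)], [([397.0, 210.0], 0.46), ([298.0, 189.0], 0.41)]]
domino [[], []]
sharpener [[([332.0, 187.0], 0.54)], []]
```

Run:
```python
import cv2
im=cv2.imread('pics/top0.png'); cv2.imwrite('pics/top0b.png',cv2.resize(im[100:310,110:550],(792,378),interpolation=3))
cv2.imwrite('pics/top0c.png',cv2.resize(im[130:280,120:270],(600,600),interpolation=2))
```

```text
(no output)
```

View pics/top0.png

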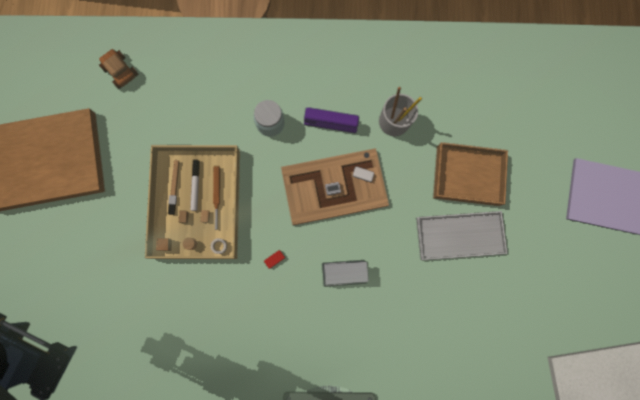

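View pics/top0b.png

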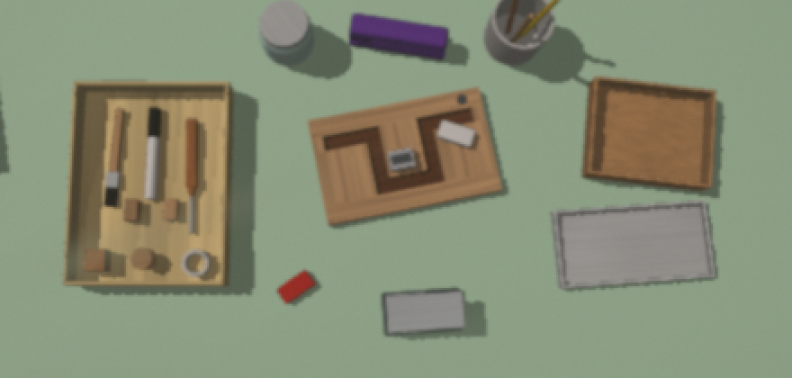

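View pics/top0c.png

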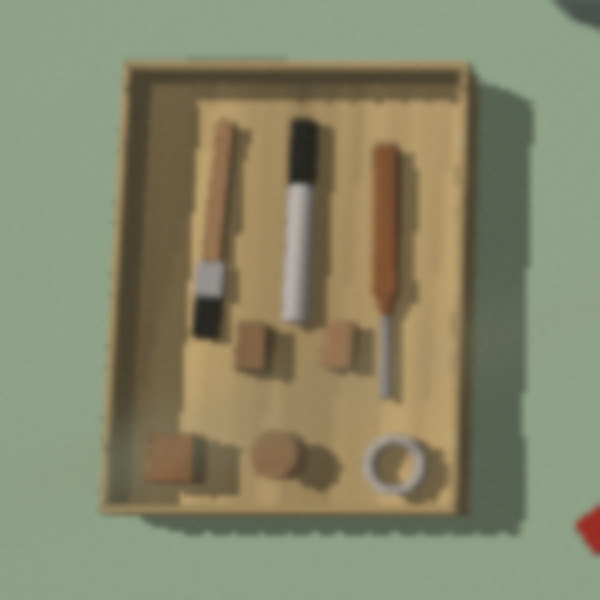

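View pics/scene0.png

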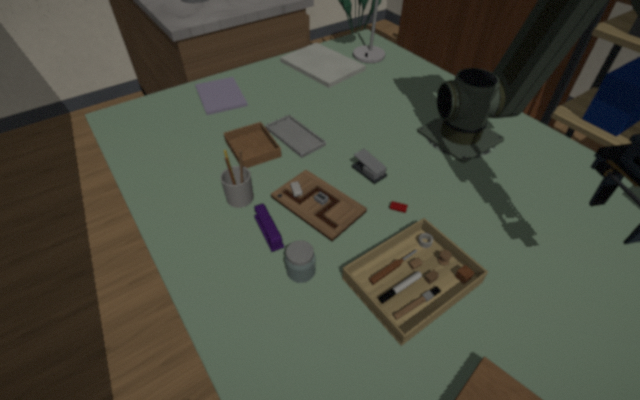

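The strays on the board are the white eraser at (363,174) and the steel sharpener at (333,188), with no domino. The red look-alike at (275,259) stays put. The stylus is the orange square handle with the thin nib at (216,167–229) in the bin. The marker (195,187) and brush (173,188) don't match the description. The stud at (367,155) marks the start of the groove, so board +x points image-left, which is world +y.

Run:
```python
from h import *
im=cv2.imread('pics/top0.png')
def seg(mask,box,z):
    x0,y0,x1,y1=box; m=np.zeros(mask.shape,np.uint8); m[y0:y1,x0:x1]=mask[y0:y1,x0:x1]*255
    c=max(cv2.findContours(m,0,1)[0],key=cv2.contourArea)
    P=ray('top',c.reshape(-1,2),z)[:,:2]*1000
    r=cv2.minAreaRect(P.astype(np.float32)); b=cv2.boxPoints(r); e=b[1]-b[0]; f=b[2]-b[1]; l=e if np.hypot(*e)>np.hypot(*f) else f
    print(np.round(r[0]),np.round(r[1]),'long-axis yaw',round(np.degrees(np.arctan2(l[1],l[0]))%180,1), 'n',len(c))
hsv=cv2.cvtColor(im,cv2.COLOR_BGR2HSV); s=hsv[...,1];v=hsv[...,2]
print(hsv[174,363],hsv[188,333],hsv[195,350],hsv[185,216],hsv[175,205])
seg((s<60)&(v>110),(345,160,385,190),.030)
seg((s<80),(320,178,345,198),.031)
seg((hsv[...,0]<12)&(s>130),(205,160,228,210),.019)
print('red',ray('top',[[275,259]],.014))
for n,p in dict(tail=(216.2,167),shoulder=(216.3,204),tip=(216.5,229),boxc=(472,174.5),trayc=(461.5,236.5),binTL=(152,147),binTR=(238,147),binBL=(147,258),binBR=(236.5,258)).items(): print(n,np.round(ray('top',[p],{'b':.045,'t':.012,'s':.012}[n[0]])*1000))
print(np.round(ray('top',[(438,146),(508,150),(504,207),(436,200)],.035)*1000)); print(np.round(ray('top',[(417,217),(503,213),(508,257),(421,261)],.016)*1000))
o=arm.get_obs(); print(R.from_rotvec(o['ee_rot']).as_matrix().round(3))
```

```text
[ 14  19 177] [50 11 68] [ 11 136  77] [ 12 152 126] [ 20 105 167]
[595. -76.] [48. 25.] long-axis yaw 72.0 n 52
[560.  -6.] [28. 36.] long-axis yaw 102.3 n 46Traceback (most recent call last):
  File "<stdin>", line 13, in <module>
  File "<stdin>", line 5, in seg
ValueError: max() iterable argument is empty
```

Run:
```python
from h import *
for n,p in dict(tail=(216.2,167),shoulder=(216.3,204),tip=(216.5,229),binTL=(152,147),binTR=(238,147),binBL=(147,258),binBR=(236.5,258)).items(): print(n,np.round(ray('top',[p],{'b':.045,'t':.012,'s':.012}[n[0]])*1000))
print('box',np.round(ray('top',[(438,146),(508,150),(504,207),(436,200)],.035)*1000)); print('tray',np.round(ray('top',[(417,217),(503,213),(508,257),(421,261)],.016)*1000))
print('punch,stapler,cup,jar',np.round(ray('top',[(346,273),(331,120),(398,116),(268,116)],.05)*1000), ray('top',[(275,259)],.014))
o=arm.get_obs(); print(R.from_rotvec(o['ee_rot']).as_matrix().round(3))
# mean-shift sharpened: intensity around sharpener
h=cv2.cvtColor(cv2.imread('pics/top0.png'),cv2.COLOR_BGR2HSV)
print(h[180:198,322:346,1])
```

```text
tail [[610. 268.  12.]]
shoulder [[522. 264.  12.]]
tip [[464. 261.  12.]]
binTL [[648. 412.  45.]]
binTR [[651. 214.  45.]]
binBL [[394. 407.  45.]]
binBR [[397. 208.  45.]]
box [[ 663. -253.   35.]
 [ 656. -419.   35.]
 [ 520. -402.   35.]
 [ 535. -244.   35.]]
tray [[ 497. -204.   16.]
 [ 509. -407.   16.]
 [ 407. -413.   16.]
 [ 396. -211.   16.]]
punch,stapler,cup,jar [[ 367.  -36.   50.]
 [ 717.   -1.   50.]
 [ 730. -157.   50.]
 [ 725.  146.   50.]] [[0.39641618 0.12422821 0.014     ]]
[[-0.914  0.407  0.   ]
 [ 0.407  0.914  0.   ]
 [-0.     0.    -1.   ]]
[[118 116 113 113 114 116 115 114 116 114 115 116 115 115 114 114 114 115
  113 116 117 118 115 113]
 [116 114 115 113 113 114 114 117 114 114 112 113 107 102  96  93 103 111
  113 113 115 115 115 116]
 [120 114 114 115 112 115 113 108 102  89  86  85  74  61  47  44  65  99
  114 116 115 117 115 116]
 [120 115 109 104  95  90  85  75  61  43  34  30  27  23  19  15  38  80
  109 115 115 116 116 117]
 [122 109 100  72  47  38  33  29  23  17  12  12   8   8   7   9  22  55
   94 111 112 116 115 120]
 [125 114  94  52  22  1
[... 589 characters left out ...]
27 114  84  44  14   7   7   5   7   6   6   6   6   6   8   8  12
   29  74 104 111 114 117]
 [129 129 117  98  55  16   6   4   6   6   6   8  10   9  14  15  20  27
   51  90 109 113 115 117]
 [121 126 123 104  67  27   8   8  11  12  15  20  20  32  43  59  67  83
   94 105 107 105 112 115]
 [127 127 120 111  87  55  29  25  34  45  54  65  75  83  97 100 102 109
  107 111 110 112 113 118]
 [126 127 126 113 105  95  90  93  93  94  94 104 104 106 109 112 110 113
  114 112 115 110 110 113]
 [129 126 129 120 114 113 113 113 116 114 113 109 110 108 112 112 113 119
  117 119 126 122 118 124]
 [128 131 132 122 119 116 117 115 116 116 111 113 111 114 121 128 122 120
  128 131 126 133 133 131]]
```

```bash
cat >> h.py <<'E'
def plan(start,wps):
    """start,wps: (x,y,z mm,yaw of tool x deg); each wp its own call"""
    s=np.array(start,float)
    for w in wps:
        w=np.array(w,float); a=np.radians(s[3]); d=w-s
        r=(s[3]-w[3]+180)%360-180
        print(w,'T',np.round([d[0]*np.cos(a)+d[1]*np.sin(a), d[0]*np.sin(a)-d[1]*np.cos(a), -d[2]],1).tolist(),'roll',round(r,1),'rows>=',int(np.ceil(max(np.linalg.norm(d[:3])/41.7,abs(r)/7.16)))); s=w
def pose():
    o=arm.get_obs(); M=R.from_rotvec(o['ee_rot']).as_matrix()
    return [*np.round(o['tool_pos']*1000,1),round(np.degrees(np.arctan2(M[1,0],M[0,0])),2)]
E
python3 - <<'E'
from h import *
p=pose(); print(p); plan(p,[(595,-76,180,162),(595,-76,43,162)])
E
```

```text
[np.float64(233.8), np.float64(525.3), np.float64(238.9), np.float64(156.0)]
[595. -76. 180. 162.] T [-574.5, -402.4, 58.9] roll -6.0 rows>= 17
[595. -76.  43. 162.] T [0.0, 0.0, 137.0] roll 0.0 rows>= 4
```

{"op": "carry_out", "data": {
  "jaw": [0.75,0.75,0.75,0.75,0.75,0.75,0.75,0.75,0.75,0.75],
  "translation": [
    [-29,-20,3],
    [-58,-40,6],
    [-86,-60,9],
    [-115,-80,12],
    [-144,-100,15],
    [-172,-121,18],
    [-201,-141,21],
    [-230,-161,24],
    [-258,-181,27],
    [-287,-201,29]
  ],
  "roll": [-1,-2,-3,-3,-3,-3,-3,-3,-3,-3]
}}

```text
time_s: 2.03
tool_pos: [0.4147, 0.2234, 0.2099]
ee_rot: [0.572, 3.089, 0.0]
ft_force: [0.4, 0.4, 0.2]
gripper_width: 0.0687
grasp_force: 0.0
```

{"op": "carry_out", "data": {
  "jaw": [0.75,0.75,0.75,0.75,0.75,0.75,0.75,0.75,0.75,0.75],
  "translation": [
    [-29,-20,3],
    [-58,-40,6],
    [-86,-60,9],
    [-115,-80,12],
    [-144,-100,15],
    [-172,-121,18],
    [-201,-141,21],
    [-230,-161,24],
    [-258,-181,27],
    [-274,-202,29]
  ],
  "roll": [-1,-2,-3,-3,-3,-3,-3,-3,-3,-3]
}}

```text
time_s: 2.87
tool_pos: [0.6, -0.064, 0.1805]
ee_rot: [0.492, 3.101, -0.0]
ft_force: [0.4, -0.5, 0.7]
gripper_width: 0.0687
grasp_force: 0.0
```

Run:
```python
from h import *
p=pose(); print(p); plan(p,[(595,-76,43,162)])
shot('scene','s1'); print([(d['at'],d['score']) for d in spotter.boxes_of('eraser','scene')]); print(proj('scene',[[.595,-.076,.03],[.56,-.006,.031]]))
```

```text
[np.float64(600.0), np.float64(-64.0), np.float64(180.5), np.float64(161.97)]
[595. -76.  43. 162.] T [1.0, -13.0, 137.5] roll -0.0 rows>= 4
[([396.1, 206.9], 0.73), ([295.7, 188.5], 0.49)]
[[295.90947029 186.40344447]
 [320.69036329 195.83394988]]
```

{"op": "carry_out", "data": {
  "jaw": [0.75,0.75,0.75,0.75,0.75,0.75,0.3,0.3,0.3,0.3],
  "translation": [
    [1,-13,30],
    [1,-13,65],
    [1,-13,100],
    [1,-13,125],
    [1,-13,136],
    [1,-13,136],
    [1,-13,136],
    [1,-13,136],
    [1,-13,136],
    [1,-13,136]
  ],
  "roll": [0,0,0,0,0,0,0,0,0,0],
  "squeeze": 20
}}

```text
time_s: 3.8
tool_pos: [0.5934, -0.0738, 0.0461]
ee_rot: [0.491, 3.101, 0.0]
ft_force: [-1.0, -0.1, 2.3]
gripper_width: 0.046
grasp_force: 20.0
```

Run:
```python
from h import *
p=pose(); print(p); o=arm.get_obs(); print(o['gripper_width'],o['grasp_force'],o['ft_force'])
plan((595,-76,44.5,162),[(595,-76,160,162),(593,-300,160,162),(593,-300,65,162),(593,-300,160,162),(560,-6,160,192),(560,-6,44,192)])
```

```text
[np.float64(593.4), np.float64(-73.8), np.float64(46.1), np.float64(162.01)]
0.04602911701195067 20.000842809677124 [-0.98579374 -0.0772072   2.32089448]
[595. -76. 160. 162.] T [0.0, 0.0, -115.5] roll 0.0 rows>= 3
[ 593. -300.  160.  162.] T [-67.3, -213.7, -0.0] roll 0.0 rows>= 6
[ 593. -300.   65.  162.] T [0.0, 0.0, 95.0] roll 0.0 rows>= 3
[ 593. -300.  160.  162.] T [0.0, 0.0, -95.0] roll 0.0 rows>= 3
[560.  -6. 160. 192.] T [122.2, 269.4, -0.0] roll -30.0 rows>= 8
[560.  -6.  44. 192.] T [-0.0, 0.0, 116.0] roll 0.0 rows>= 3
```

{"op": "carry_out", "data": {
  "jaw": [0.3,0.3,0.3,0.3,0.3,0.3,0.3,0.3,0.3,0.3],
  "translation": [
    [0,0,-30],
    [0,0,-65],
    [0,0,-95],
    [-8,-28,-110],
    [-20,-64,-115],
    [-31,-100,-115],
    [-43,-136,-115],
    [-54,-172,-115],
    [-65,-206,-115],
    [-70,-223,-115]
  ],
  "roll": [0,0,0,0,0,0,0,0,0,0]
}}

```text
time_s: 4.63
tool_pos: [0.5901, -0.3118, 0.1604]
ee_rot: [0.495, 3.101, -0.003]
ft_force: [0.1, 0.1, 0.3]
gripper_width: 0.0457
grasp_force: 20.0
```

{"op": "carry_out", "data": {
  "jaw": [0.3,0.3,0.3,0.3,0.3,0.3,0.3,0.62,0.62,0.62],
  "translation": [
    [0,0,25],
    [0,0,55],
    [0,0,85],
    [0,0,110],
    [0,0,121],
    [0,0,123],
    [0,0,123],
    [0,0,123],
    [0,0,123],
    [0,0,123]
  ],
  "roll": [0,0,0,0,0,0,0,0,0,0]
}}

```text
time_s: 5.47
tool_pos: [0.5914, -0.3079, 0.0387]
ee_rot: [0.491, 3.1, -0.001]
ft_force: [0.7, -1.5, -0.3]
gripper_width: 0.0564
grasp_force: 0.0
```

{"op": "carry_out", "data": {
  "jaw": [0.62,0.62,0.62,0.62,0.62,0.62,0.62,0.62,0.62,0.62],
  "translation": [
    [0,0,-30],
    [0,0,-70],
    [0,0,-105],
    [8,20,-123],
    [35,75,-123],
    [60,130,-123],
    [85,190,-123],
    [110,240,-123],
    [125,278,-123],
    [125,278,-123]
  ],
  "roll": [0,0,0,-5,-10,-16,-22,-27,-30,-30]
}}

```text
time_s: 6.3
tool_pos: [0.5605, -0.0359, 0.1612]
ee_rot: [-0.33, 3.122, -0.0]
ft_force: [-0.1, 0.2, 0.3]
gripper_width: 0.056
grasp_force: 0.0
```

Run:
```python
from h import *
p=pose(); print(p); plan(p,[(560,-6,44,192)])
im=shot('scene','s2'); cv2.imwrite('pics/s2c.png',cv2.resize(im[100:260,200:400],(800,640))[:600]); 
print([(d['at'],d['score']) for n in ('sharpener','eraser') for d in spotter.boxes_of(n,'scene')]); print(proj('scene',[[.56,-.006,.031],[.593,-.31,.018]]))
```

```text
[np.float64(560.5), np.float64(-35.9), np.float64(161.2), np.float64(-167.92)]
[560.  -6.  44. 192.] T [-5.8, 29.3, 117.2] roll 0.1 rows>= 3
[([318.5, 198.0], 0.49), ([256.9, 148.5], 0.45), ([399.2, 208.1], 0.42)]
[[320.69036329 195.83394988]
 [256.90261987 146.23842496]]
```

View pics/s2c.png

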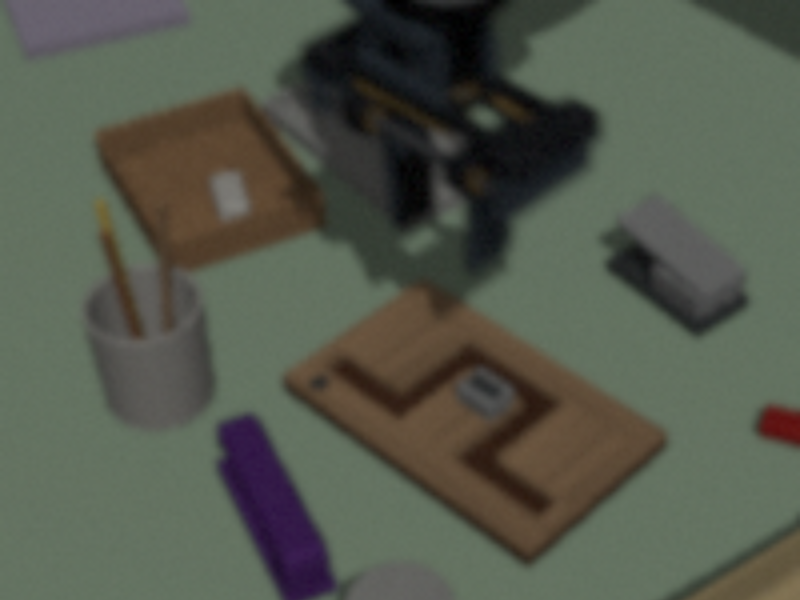

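The eraser is in the box at about (257,148). The sharpener is still on the board at (320,197).

{"op": "carry_out", "data": {
  "jaw": [0.62,0.62,0.62,0.62,0.62,0.62,0.2,0.2,0.2,0.2],
  "translation": [
    [-6,29,10],
    [-6,29,45],
    [-6,29,80],
    [-6,29,105],
    [-6,29,117],
    [-6,29,117],
    [-6,29,117],
    [-6,29,117],
    [-6,29,117],
    [-6,29,117]
  ],
  "roll": [0,0,0,0,0,0,0,0,0,0],
  "squeeze": 25
}}

```text
time_s: 7.28
tool_pos: [0.5616, -0.0083, 0.0444]
ee_rot: [-0.328, 3.122, -0.0]
ft_force: [-0.2, 0.7, 0.2]
gripper_width: 0.0329
grasp_force: 0.1
```

Run:
```python
from h import *
p=pose(); print(p); o=arm.get_obs(); print(o['gripper_width'],o['grasp_force'])
plan((560,-6,44,192),[(560,-6,160,192),(593,-365,160,192),(593,-365,36,192),(593,-365,160,192),(560,-30,240,192),(540,240,180,180)])
```

```text
[np.float64(561.6), np.float64(-8.3), np.float64(44.4), np.float64(-168.02)]
0.03290490611054393 0.14422052074223757
[560.  -6. 160. 192.] T [-0.0, 0.0, -116.0] roll 0.0 rows>= 3
[ 593. -365.  160.  192.] T [42.4, -358.0, -0.0] roll 0.0 rows>= 9
[ 593. -365.   36.  192.] T [-0.0, 0.0, 124.0] roll 0.0 rows>= 3
[ 593. -365.  160.  192.] T [-0.0, 0.0, -124.0] roll 0.0 rows>= 3
[560. -30. 240. 192.] T [-37.4, 334.5, -80.0] roll 0.0 rows>= 9
[540. 240. 180. 180.] T [-36.6, 268.3, 60.0] roll 12.0 rows>= 7
```

{"op": "carry_out", "data": {
  "jaw": [0.2,0.2,0.2,0.2,0.2,0.2,0.2,0.2,0.2,0.2],
  "translation": [
    [0,0,0],
    [0,0,0],
    [0,0,-25],
    [0,0,-60],
    [0,0,-95],
    [4,-20,-113],
    [8,-50,-116],
    [12,-90,-116],
    [16,-130,-116],
    [20,-170,-116]
  ],
  "roll": [0,0,0,0,0,0,0,0,0,0]
}}

```text
time_s: 8.12
tool_pos: [0.5763, -0.1798, 0.1594]
ee_rot: [-0.33, 3.124, -0.0]
ft_force: [1.1, -0.2, -0.7]
gripper_width: 0.0317
grasp_force: 25.0
```

{"op": "carry_out", "data": {
  "jaw": [0.2,0.2,0.2,0.2,0.2,0.2,0.2,0.2,0.2,0.2],
  "translation": [
    [4,-35,0],
    [8,-70,0],
    [12,-105,0],
    [16,-140,0],
    [20,-170,0],
    [22,-188,0],
    [22,-188,25],
    [22,-188,60],
    [22,-188,90],
    [22,-188,105]
  ],
  "roll": [0,0,0,0,0,0,0,0,0,0]
}}

```text
time_s: 8.95
tool_pos: [0.5917, -0.3657, 0.0495]
ee_rot: [0.327, -3.119, -0.007]
ft_force: [0.1, 0.5, -1.2]
gripper_width: 0.0314
grasp_force: 25.0
```

{"op": "carry_out", "data": {
  "jaw": [0.2,0.2,0.2,0.55,0.55,0.55,0.55,0.55,0.55,0.55],
  "translation": [
    [0,0,14],
    [0,0,19],
    [0,0,19],
    [0,0,19],
    [0,0,19],
    [0,0,0],
    [0,0,-35],
    [0,0,-70],
    [0,0,-105],
    [0,0,-120]
  ],
  "roll": [0,0,0,0,0,0,0,0,0,0]
}}

```text
time_s: 9.78
tool_pos: [0.5961, -0.3683, 0.181]
ee_rot: [-0.328, 3.116, -0.01]
ft_force: [1.0, -0.8, 0.6]
gripper_width: 0.0502
grasp_force: 0.0
```

{"op": "carry_out", "data": {
  "jaw": [0.5,0.5,0.5,0.5,0.5,0.5,0.5,0.5,0.5,0.5],
  "translation": [
    [-4,35,-8],
    [-8,70,-16],
    [-13,110,-20],
    [-17,150,-20],
    [-21,190,-20],
    [-26,230,-20],
    [-30,270,-20],
    [-35,310,-20],
    [-40,350,-20],
    [-44,390,-20]
  ],
  "roll": [0,0,0,0,0,0,0,0,0,0]
}}

```text
time_s: 10.62
tool_pos: [0.5559, 0.0255, 0.1953]
ee_rot: [-0.328, 3.122, -0.0]
ft_force: [1.0, -0.0, 0.3]
gripper_width: 0.0456
grasp_force: 0.0
```

```bash
cat > board.py <<'E'
from h import *
from scipy.optimize import minimize
G=np.array([(-90,-35),(-35,-35),(-35,35),(35,35),(35,-35),(90,-35)],float)
def tow(P,q,z):
    c,s=np.cos(q[2]),np.sin(q[2]); P=np.asarray(P,float)
    return np.c_[P@np.array([[c,s],[-s,c]])+q[:2], np.full(len(P),z)]/1000
E
python3 - <<'E'
from board import *
print(pose())
im=shot('top','t3'); a=im.astype(float)
# groove lines and background samples at board top, score = mean(bg)-mean(groove)
g=cv2.GaussianBlur(cv2.cvtColor(im,6),(0,0),.7).astype(np.float32)
def dens(P,n=25): return np.vstack([np.linspace(P[i],P[i+1],n) for i in range(len(P)-1)])
def off(w,n=25):
    out=[]
    for i in range(5):
        t=G[i+1]-G[i]; t/=np.hypot(*t); nn=np.array([-t[1],t[0]]); L=np.linspace(G[i]+t*15,G[i+1]-t*15,n); out+=[L+w*nn,L-w*nn]
    return np.vstack(out)
inn=np.vstack([dens(G),off(5)]); outp=off(16)
def samp(P,q,z): 
    uv=proj('top',tow(P,q,z)).astype(np.float32); return cv2.remap(g,uv[None,:,0],uv[None,:,1],1).ravel()
E=np.array([(-115,-70),(115,-70),(115,70),(-115,70),(-115,-70)],float)
def f(q): return samp(inn,q,9).mean()-samp(outp,q,16).mean()
best=min((minimize(f,[x0,y0,np.radians(w)],method='Nelder-Mead',options=dict(initial_simplex=[[x0,y0,np.radians(w)],[x0+8,y0,np.radians(w)],[x0,y0+8,np.radians(w)],[x0,y0,np.radians(w+4)]])) for x0 in(560,575) for y0 in(-20,-5) for w in (98,106)),key=lambda r:r.fun)
q=best.x; print(q,np.degrees(q[2]),best.fun)
np.save('board.npy',q)
v=cv2.resize(im[130:240,260:410],None,fx=5,fy=5,interpolation=2)
for P,z,c in((G,9,(0,255,0)),(E,16,(0,0,255)),([(-90,-57.5)]*2,16,(255,0,0))):
    uv=(proj('top',tow(P,q,z))-[260,130]+.5)*5; cv2.polylines(v,[uv.astype(np.int32)],False,c,1); cv2.circle(v,tuple(int(k) for k in uv[0]),5,c,1)
cv2.imwrite('pics/b3.png',v); cv2.imwrite('pics/x3.png',im[130:280,400:550])
print([(n,d['at'],round(d['score'],2)) for n in ('sharpener','eraser','stylus') for d in spotter.boxes_of(n,'top')])
E
```

```text
[np.float64(555.9), np.float64(25.5), np.float64(195.3), np.float64(-168.0)]
[563.87060689  -9.74693722   2.13845081] 122.52420601993664 -29.170272827148438
[('sharpener', [483.4, 177.7], 0.56), ('sharpener', [470.1, 173.3], 0.46), ('eraser', [274.2, 255.2], 0.56), ('eraser', [462.4, 175.1], 0.52), ('eraser', [461.6, 234.8], 0.38), ('stylus', [216.1, 188.4], 0.91)]
```

View pics/b3.png

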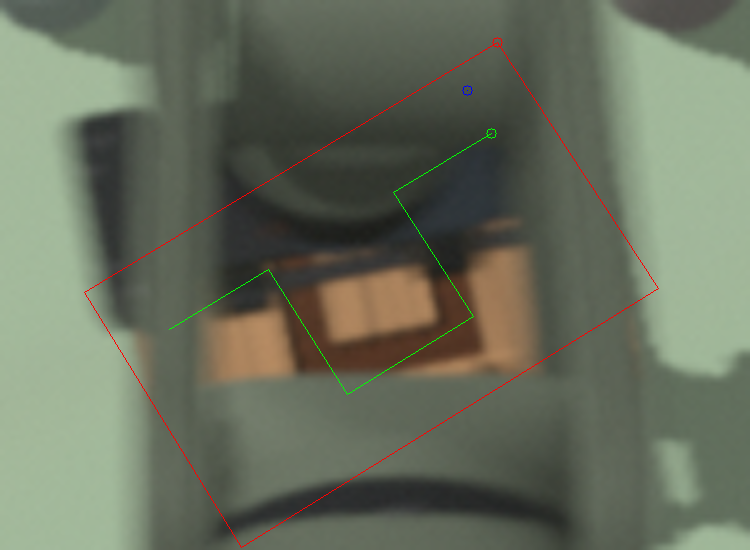

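The arm hides the board in this view, so I'll fit the board pose once it is over the bin. The sharpener now shows in the box at (483,178).

Run:
```python
from h import *
p=pose();plan(p,[(556,265.5,120,182.6),(556,265.5,32,182.6)])
```

```text
[556.  265.5 120.  182.6] T [-50.7, 235.6, 75.0] roll 9.6 rows>= 7
[556.  265.5  32.  182.6] T [-0.0, 0.0, 88.0] roll 0.0 rows>= 3
```

{"op": "carry_out", "data": {
  "jaw": [0.38,0.38,0.38,0.38,0.38,0.38,0.38,0.38,0.38,0.38],
  "translation": [
    [-7,33,0],
    [-14,66,10],
    [-21,100,20],
    [-29,134,35],
    [-36,168,50],
    [-43,200,65],
    [-50,232,75],
    [-51,236,75],
    [-51,236,75],
    [-51,236,75]
  ],
  "roll": [2,4,6,8,10,10,10,10,10,10]
}}

```text
time_s: 11.65
tool_pos: [0.5576, 0.2637, 0.1193]
ee_rot: [-0.054, 3.14, -0.001]
ft_force: [-0.9, -0.6, 0.8]
gripper_width: 0.0349
grasp_force: 0.0
```

```bash
cat > fit.py <<'E'
from board import *
im=shot('top','t4')
g=cv2.GaussianBlur(cv2.cvtColor(im,6),(0,0),.7).astype(np.float32)
def dens(P,n=25): return np.vstack([np.linspace(P[i],P[i+1],n) for i in range(len(P)-1)])
def off(w,n=25):
    out=[]
    for i in range(5):
        t=G[i+1]-G[i]; t=t/np.hypot(*t); nn=np.array([-t[1],t[0]]); L=np.linspace(G[i]+t*15,G[i+1]-t*15,n); out+=[L+w*nn,L-w*nn]
    return np.vstack(out)
inn=np.vstack([dens(G),off(5)]); outp=off(16)
E=np.array([(-115,-70),(115,-70),(115,70),(-115,70),(-115,-70)],float)
def samp(P,q,z):
    uv=proj('top',tow(P,q,z)).astype(np.float32); return cv2.remap(g,uv[None,:,0],uv[None,:,1],1).ravel()
def f(q): return samp(inn,q,9).mean()-samp(outp,q,16).mean()
best=min((minimize(f,s[0],method='Nelder-Mead',options=dict(initial_simplex=s)) for x0 in(560,575) for y0 in(-20,-5) for w in (98,106) for s in [[[x0,y0,np.radians(w)],[x0+8,y0,np.radians(w)],[x0,y0+8,np.radians(w)],[x0,y0,np.radians(w+4)]]]),key=lambda r:r.fun)
q=best.x; print(q,np.degrees(q[2]),best.fun); np.save('board.npy',q)
v=cv2.resize(im[130:240,260:410],None,fx=5,fy=5,interpolation=2)
for P,z,c in((G,9,(0,255,0)),(E,16,(0,0,255)),([(-90,-57.5)]*2,16,(255,0,0))):
    uv=(proj('top',tow(P,q,z))-[260,130]+.5)*5; cv2.polylines(v,[uv.astype(np.int32)],False,c,1); cv2.circle(v,tuple(int(k) for k in uv[0]),5,c,1)
cv2.imwrite('pics/b4.png',v)
print(pose()); plan(pose(),[(556,265.5,32,182.6)]); print(np.round(tow(G,q,9)*1000,1))
E
python3 fit.py
```

```text
[570.02823543 -10.43023978   1.78488197] 102.26620387028068 -68.8350601196289
[np.float64(557.6), np.float64(263.4), np.float64(119.6), np.float64(-178.09)]
[556.  265.5  32.  182.6] T [1.5, 2.2, 87.6] roll -0.7 rows>= 3
[[623.4 -90.9   9. ]
 [611.7 -37.2   9. ]
 [543.3 -52.1   9. ]
 [528.4  16.3   9. ]
 [596.8  31.2   9. ]
 [585.1  85.    9. ]]
```

View pics/b4.png

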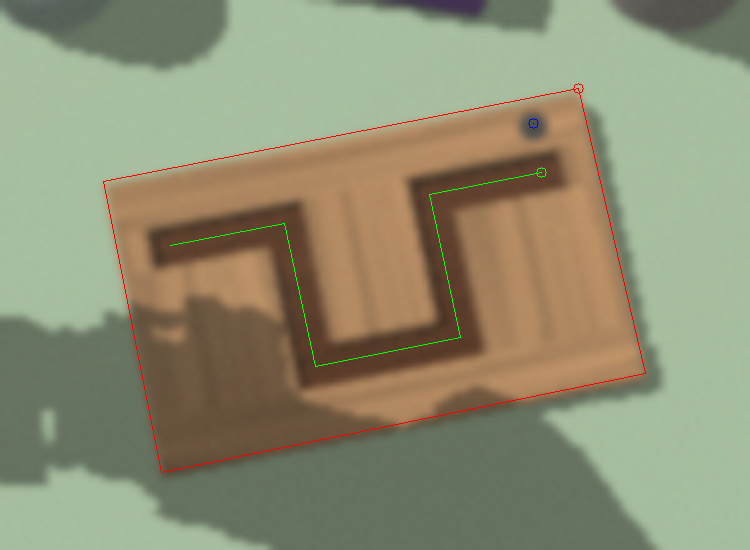

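The fit follows the board outline, the groove and the stud at (532,123) in the crop, and the board is clear. Next I grasp the stylus: square orange handle with a thin nib, at (216,188).

{"op": "carry_out", "data": {
  "jaw": [0.38,0.38,0.38,0.38,0.38,0.38,0.05,0.05,0.05,0.05],
  "translation": [
    [1,2,15],
    [1,2,35],
    [1,2,60],
    [1,2,78],
    [1,2,87],
    [1,2,87],
    [1,2,87],
    [1,2,87],
    [1,2,87],
    [1,2,87]
  ],
  "roll": [-1,-1,-1,-1,-1,-1,-1,-1,-1,-1],
  "squeeze": 12
}}

```text
time_s: 12.53
tool_pos: [0.5562, 0.2669, 0.0328]
ee_rot: [-0.082, 3.139, 0.001]
ft_force: [-1.0, -0.6, 2.1]
gripper_width: 0.0143
grasp_force: 12.0
```

{"op": "carry_out", "data": {
  "jaw": [0.05,0.05,0.05,0.05,0.05,0.05,0.05,0.05,0.05,0.05],
  "translation": [
    [0,0,0],
    [0,0,0],
    [0,0,-10],
    [0,0,-20],
    [0,0,-30],
    [0,0,-40],
    [0,0,-47],
    [0,0,-50],
    [0,0,-50],
    [0,0,-50]
  ],
  "roll": [0,0,0,0,0,0,0,0,0,0]
}}

```text
time_s: 13.37
tool_pos: [0.5555, 0.267, 0.082]
ee_rot: [-0.082, 3.141, 0.0]
ft_force: [-0.3, 0.3, -0.2]
gripper_width: 0.0138
grasp_force: 12.0
```

Run:
```python
from h import *
print(pose()); im=shot('scene','s5'); cv2.imwrite('pics/s5c.png',cv2.resize(im[190:350,300:500],(750,600),interpolation=2))
```

```text
[np.float64(555.5), np.float64(267.0), np.float64(82.0), np.float64(-176.99)]
```

View pics/s5c.png

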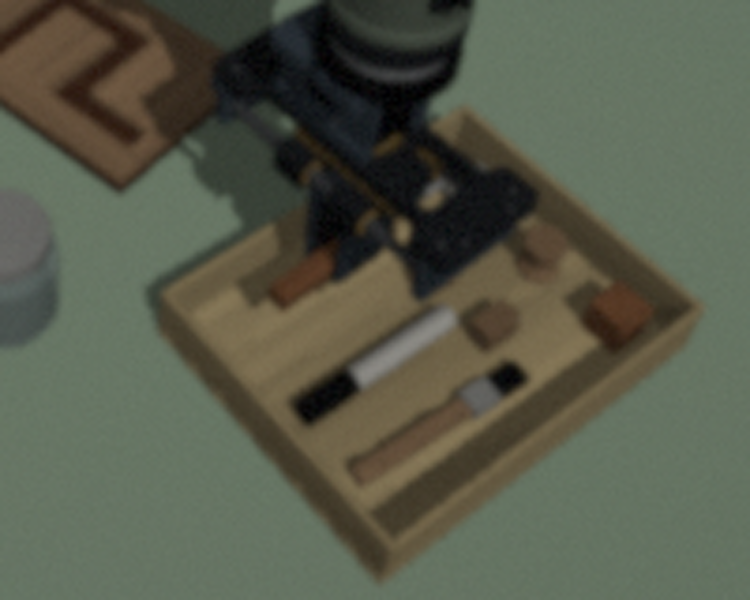

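The stylus is held level with the handle's tail showing. I'll lever the tail up on the far bin wall so the nib tips downward.

{"op": "carry_out", "data": {
  "jaw": [0.05,0.05,0.05,0.05,0.05,0.05,0.05,0.05,0.05,0.05],
  "translation": [
    [-15,-1,0],
    [-32,-2,0],
    [-48,-3,0],
    [-59,-3,0],
    [-62,-3,0],
    [-62,-3,4],
    [-62,-3,8],
    [-62,-3,12],
    [-62,-3,16],
    [-62,-3,20]
  ],
  "roll": [0,0,0,0,0,0,0,0,0,0],
  "squeeze": 6
}}

```text
time_s: 14.25
tool_pos: [0.6168, 0.2672, 0.0616]
ee_rot: [0.083, -3.139, 0.001]
ft_force: [-1.4, -0.0, 1.4]
gripper_width: 0.0141
grasp_force: 6.0
```

{"op": "carry_out", "data": {
  "jaw": [0.05,0.05,0.05,0.05,0.05,0.05,0.05,0.05],
  "translation": [
    [0,0,0],
    [0,0,0],
    [0,0,-10],
    [0,0,-25],
    [0,0,-45],
    [0,0,-60],
    [0,0,-70],
    [0,0,-70]
  ],
  "roll": [0,0,0,0,0,0,0,0],
  "squeeze": 30
}}

```text
time_s: 14.92
tool_pos: [0.6193, 0.2679, 0.1352]
ee_rot: [-0.082, 3.135, 0.003]
ft_force: [-0.1, 0.6, -0.1]
gripper_width: 0.0137
grasp_force: 30.0
```

Run:
```python
from h import *
print(pose()); im=shot('scene','s6'); cv2.imwrite('pics/s6c.png',cv2.resize(im[150:310,290:490],(750,600),interpolation=2))
print(spotter.boxes_of('stylus_tip','scene')[:3], spotter.boxes_of('stylus','scene')[:2])
# predicted tip pixels for tilts
p=pose(); a=np.radians(p[3]); piv=np.array([p[0],p[1],p[2]-19.5])
for t in (0,10,20,30): 
  t=np.radians(t);d=np.array([np.cos(a)*np.cos(t),np.sin(a)*np.cos(t),-np.sin(t)]); print(round(np.degrees(t)),proj('scene',[(piv+91.5*d)/1000,(piv-55*d)/1000]).round(1).tolist())
```

```text
[np.float64(619.3), np.float64(267.9), np.float64(135.2), np.float64(-176.99)]
[{'at': [361.2, 260.6], 'score': 0.69}, {'at': [247.2, 137.8], 'score': 0.29}] [{'at': [358.1, 262.8], 'score': 0.47}]
0 [[402.9, 235.2], [352.4, 269.8]]
10 [[401.3, 240.0], [353.0, 266.9]]
20 [[399.0, 245.2], [354.2, 263.6]]
30 [[396.0, 250.5], [356.1, 260.1]]
```

View pics/s6c.png

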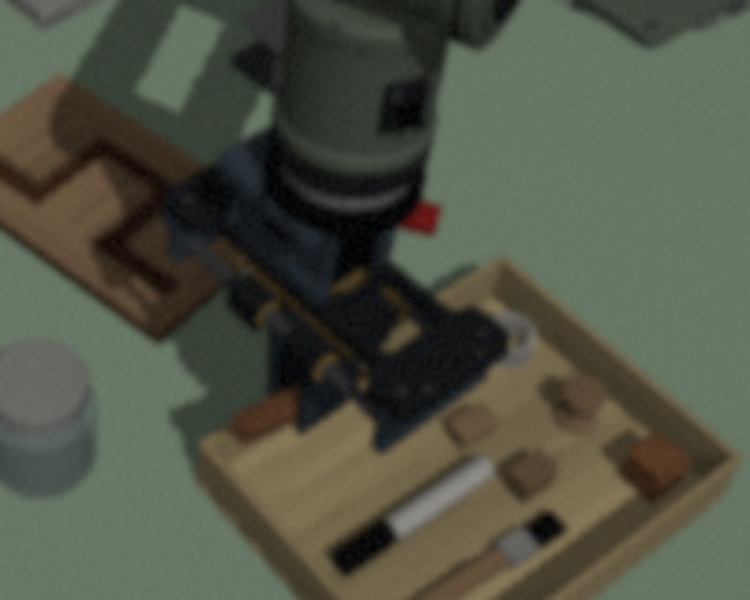

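The tail sits near (354,262) in the full image and the handle slope suggests about 15–20° nib-down. Next I push the nib against the bin's outer right wall to steepen it to about 65°.

Run:
```python
from h import *
p=pose();plan((617.5,267,132,183),[(520,116,160,90),(520,116,68,90)])
for t in (18,25,35,45,55,65):
    t=np.radians(t); print('dx fwd',round(208-91.5*np.cos(t)-116,1),'z up',round(20+91.5*np.sin(t)+19.5-68,1))
```

```text
[520. 116. 160.  90.] T [105.3, -145.7, -28.0] roll 93.0 rows>= 13
[520. 116.  68.  90.] T [0.0, 0.0, 92.0] roll 0.0 rows>= 3
dx fwd 5.0 z up -0.2
dx fwd 9.1 z up 10.2
dx fwd 17.0 z up 24.0
dx fwd 27.3 z up 36.2
dx fwd 39.5 z up 46.5
dx fwd 53.3 z up 54.4
```

{"op": "carry_out", "data": {
  "jaw": [0.05,0.05,0.05,0.05,0.05,0.05,0.05,0.05,0.05,0.05],
  "translation": [
    [10,-10,-20],
    [20,-25,-28],
    [35,-45,-28],
    [50,-65,-28],
    [62,-85,-28],
    [75,-105,-28],
    [88,-125,-28],
    [100,-138,-28],
    [105,-146,-28],
    [105,-146,-28]
  ],
  "roll": [7,14,21,28,35,42,49,56,63,70]
}}

```text
time_s: 15.9
tool_pos: [0.5183, 0.1141, 0.1588]
ee_rot: [-1.742, -2.611, 0.005]
ft_force: [0.6, 0.7, -0.9]
gripper_width: 0.014
grasp_force: 30.0
```

{"op": "carry_out", "data": {
  "jaw": [0.05,0.05,0.05,0.05,0.05,0.05,0.05,0.05,0.05],
  "translation": [
    [0,0,10],
    [0,0,30],
    [0,0,50],
    [0,0,70],
    [0,0,85],
    [0,0,92],
    [0,0,92],
    [0,0,92],
    [0,0,92]
  ],
  "roll": [6,12,18,23,23,23,23,23,23]
}}

```text
time_s: 16.65
tool_pos: [0.5211, 0.1161, 0.0686]
ee_rot: [2.221, 2.221, 0.002]
ft_force: [0.4, 0.3, -0.7]
gripper_width: 0.0138
grasp_force: 30.0
```

Run:
```python
from h import *
print(pose(),arm.get_obs()['ft_force'])
im=shot('scene','s7'); cv2.imwrite('pics/s7c.png',cv2.resize(im[150:310,270:470],(750,600),interpolation=2))
p=pose(); a=np.radians(p[3]); piv=np.array([p[0],p[1],p[2]-19.5])
for t in (10,20,30): 
  t=np.radians(t);d=np.array([np.cos(a)*np.cos(t),np.sin(a)*np.cos(t),-np.sin(t)]); print(round(np.degrees(t)),((proj('scene',[(piv+91.5*d)/1000,(piv-55*d)/1000])-[270,150])*3.75).round(1).tolist())
```

```text
[np.float64(521.1), np.float64(116.1), np.float64(68.6), np.float64(90.01)] [ 0.41616753  0.26015969 -0.7261464 ]
10 [[425.8, 336.9], [292.3, 178.4]]
20 [[419.0, 347.3], [295.2, 171.1]]
30 [[409.9, 354.1], [299.5, 165.6]]
```

View pics/s7c.png

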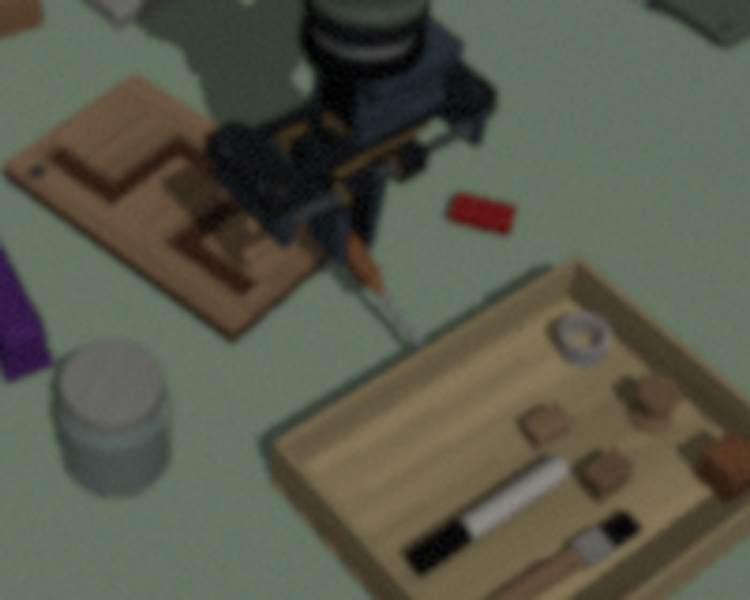

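The tip shows at (420,345) in the crop, next to the bin wall, which matches a 20° tilt. Now I move through the arc.

{"op": "carry_out", "data": {
  "jaw": [0.05,0.05,0.05,0.05,0.05,0.05,0.05,0.05,0.05,0.05],
  "translation": [
    [0,0,0],
    [3,0,-3],
    [6,0,-6],
    [9,0,-10],
    [13,0,-17],
    [17,0,-24],
    [22,0,-30],
    [27,0,-36],
    [33,0,-41],
    [39,0,-46]
  ],
  "roll": [0,0,0,0,0,0,0,0,0,0],
  "squeeze": 8
}}

```text
time_s: 17.53
tool_pos: [0.5207, 0.1553, 0.1152]
ee_rot: [2.221, 2.221, 0.001]
ft_force: [-1.0, -3.0, 1.5]
gripper_width: 0.0143
grasp_force: 8.0
```

{"op": "carry_out", "data": {
  "jaw": [0.05,0.05,0.05,0.05,0.05,0.05,0.05,0.05,0.05,0.05],
  "translation": [
    [4,0,-3],
    [9,0,-5],
    [14,0,-8],
    [16,0,-9],
    [16,0,-9],
    [16,0,-9],
    [16,0,-9],
    [5,0,-25],
    [-20,0,-55],
    [-30,0,-60]
  ],
  "roll": [0,0,0,0,0,0,0,0,0,0]
}}

```text
time_s: 18.37
tool_pos: [0.5224, 0.1239, 0.1773]
ee_rot: [2.219, 2.218, 0.007]
ft_force: [1.3, 0.1, 0.4]
gripper_width: 0.0138
grasp_force: 8.0
```

{"op": "carry_out", "data": {
  "jaw": [0.05,0.05,0.05,0.05],
  "translation": [
    [0,0,0],
    [0,0,0],
    [0,0,0],
    [0,0,0]
  ],
  "roll": [0,0,0,0],
  "squeeze": 45
}}

```text
time_s: 18.7
tool_pos: [0.5197, 0.1255, 0.1726]
ee_rot: [-2.22, -2.221, 0.003]
ft_force: [-0.9, 0.4, -0.7]
gripper_width: 0.0138
grasp_force: 45.0
```

Run:
```python
from h import *
print(pose(),arm.get_obs()['ft_force'])
im=shot('scene','s8'); cv2.imwrite('pics/s8c.png',cv2.resize(im[130:250,290:410],(600,600),interpolation=2))
p=pose(); a=np.radians(p[3]); piv=np.array([p[0],p[1],p[2]-19.5])
for t in (40,50,60,70): 
  t=np.radians(t);d=np.array([np.cos(a)*np.cos(t),np.sin(a)*np.cos(t),-np.sin(t)]); print(round(np.degrees(t)),((proj('scene',[(piv+91.5*d)/1000,(piv+50*d)/1000,piv/1000])-[290,130])*5).round(1).tolist())
print([(np.round((np.array(d['at'])-[290,130])*5),d['score']) for d in spotter.boxes_of('stylus_tip','scene')[:3]])
```

```text
[np.float64(519.7), np.float64(125.5), np.float64(172.6), np.float64(90.03)] [-0.88873781  0.41420931 -0.72776092]
40 [[470.1, 452.1], [431.7, 372.1], [385.3, 275.4]]
50 [[451.6, 453.0], [421.8, 373.3], [385.3, 275.4]]
60 [[431.7, 448.6], [411.0, 371.5], [385.3, 275.4]]
70 [[411.0, 439.3], [399.7, 366.9], [385.3, 275.4]]
[(array([393., 343.]), 0.55)]
```

View pics/s8c.png

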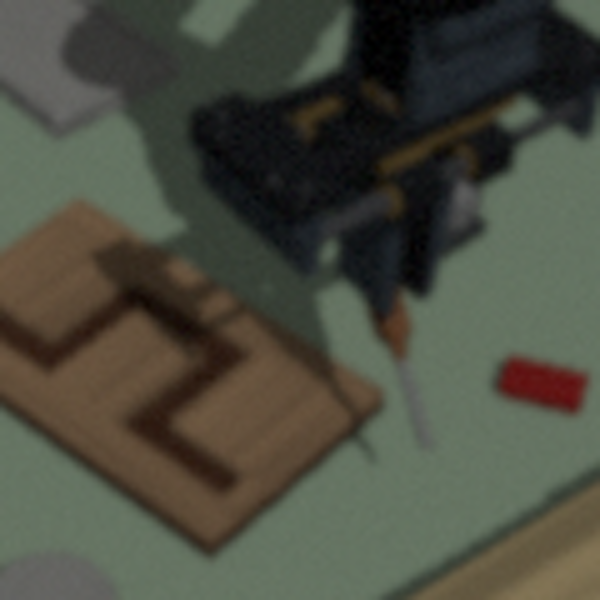

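The tip shows at about (430,449) in the crop, so the tilt is about 61°. I'll hover over the groove start with yaw 20°, which keeps the gripper body away from the cup.

Run:
```python
from h import *
p=pose();plan(p,[(581,-106,172,20),(581,-106,130,20)])
```

```text
[ 581. -106.  172.   20.] T [-231.7, 60.8, 0.9] roll 70.1 rows>= 10
[ 581. -106.  130.   20.] T [0.0, 0.0, 42.0] roll 0.0 rows>= 2
```

{"op": "carry_out", "data": {
  "jaw": [0.05,0.05,0.05,0.05,0.05,0.05,0.05,0.05,0.05,0.05],
  "translation": [
    [-20,6,0],
    [-45,12,0],
    [-72,19,0],
    [-100,26,0],
    [-128,33,0],
    [-156,41,0],
    [-184,48,0],
    [-210,55,0],
    [-226,60,0],
    [-232,61,0]
  ],
  "roll": [7,14,21,28,35,42,49,56,63,70]
}}

```text
time_s: 19.63
tool_pos: [0.5823, -0.1091, 0.1731]
ee_rot: [3.096, 0.533, -0.0]
ft_force: [0.7, -0.1, -0.2]
gripper_width: 0.0137
grasp_force: 45.0
```

{"op": "carry_out", "data": {
  "jaw": [0.05,0.05,0.05,0.05,0.05],
  "translation": [
    [0,0,15],
    [0,0,30],
    [0,0,40],
    [0,0,40],
    [0,0,40]
  ],
  "roll": [0,0,0,0,0]
}}

```text
time_s: 20.05
tool_pos: [0.5813, -0.1065, 0.1332]
ee_rot: [-3.093, -0.546, 0.002]
ft_force: [-0.5, 0.0, 0.3]
gripper_width: 0.0139
grasp_force: 45.0
```

Run:
```python
from board import *
print(pose(),arm.get_obs()['ft_force'])
im=shot('scene','s9'); cv2.imwrite('pics/s9c.png',cv2.resize(im[140:240,250:370],(720,600),interpolation=2))
p=pose(); a=np.radians(p[3]); piv=np.array([p[0],p[1],p[2]-19.5])
for t in (55,60,65): 
  t=np.radians(t);d=np.array([np.cos(a)*np.cos(t),np.sin(a)*np.cos(t),-np.sin(t)]); print(round(np.degrees(t)),((proj('scene',[(piv+91.5*d)/1000,(piv+50*d)/1000])-[250,140]+.5)*6-.5).round(1).tolist(),piv+91.5*d)
q=np.load('board.npy'); print('groove',((proj('scene',tow(G,q,9))-[250,140]+.5)*6-.5).round(0).tolist())
```

```text
[np.float64(581.3), np.float64(-106.5), np.float64(133.2), np.float64(20.04)] [-0.46541876  0.0322926   0.26289915]
55 [[194.9, 281.2], [222.9, 197.0]] [631.10463387 -88.7155899   39.54758795]
60 [[204.9, 279.6], [228.4, 196.4]] [624.78000296 -91.02256892  35.25867555]
65 [[215.1, 276.7], [234.0, 195.0]] [618.12826828 -93.44886266  31.57283749]
groove [[211.0, 319.0], [294.0, 377.0], [400.0, 299.0], [511.0, 372.0], [406.0, 456.0], [499.0, 521.0]]
```

View pics/s9c.png

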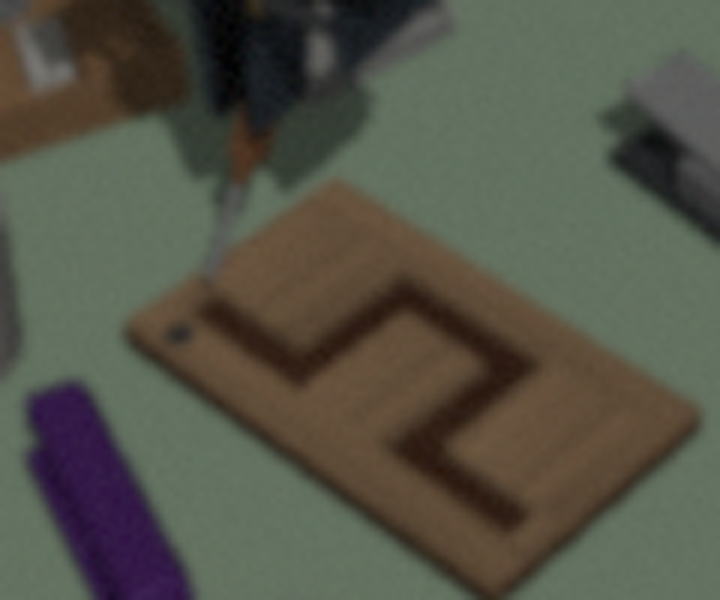

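Run:
```python
from board import *
exec(open('fit.py').read().split("im=shot")[0].replace('from board import *',''))
im=cv2.imread('pics/s9.png'); g=cv2.GaussianBlur(cv2.cvtColor(im,6),(0,0),.6).astype(np.float32)
src=open('fit.py').read(); exec(src[src.index('def dens'):src.index('E=np')])
inn=np.vstack([dens(G),off(4)]); outp=off(15)
def samp(P,q,z):
    uv=proj('scene',tow(P,q,z)).astype(np.float32); return cv2.remap(g,uv[None,:,0],uv[None,:,1],1).ravel()
q0=np.load('board.npy')
def f(q): return samp(inn,q,12).mean()-samp(outp,q,16).mean()
r=minimize(f,q0,method='Nelder-Mead',options=dict(initial_simplex=[q0,q0+[6,0,0],q0+[0,6,0],q0+[0,0,.05]]))
print(q0,r.x,r.fun,f(q0)); print(((proj('scene',tow(G,r.x,9))-[250,140]+.5)*6-.5).round(0).tolist())
v=cv2.resize(im[165:200,265:325],None,fx=12,fy=12,interpolation=2)
uv=((proj('scene',tow(G,r.x,9))-[265,165]+.5)*12).astype(int); cv2.polylines(v,[uv.astype(np.int32)],False,(0,255,0),1)
p=[581.3,-106.5,133.2];a=np.radians(20.04)
for t in(58,62,66):
    t=np.radians(t);d=np.array([np.cos(a)*np.cos(t),np.sin(a)*np.cos(t),-np.sin(t)])
    u=((proj('scene',[(np.array(p)-[0,0,19.5]+91.5*d)/1000])-[265,165]+.5)*12)[0].astype(int); cv2.circle(v,tuple(int(k) for k in u),3,(0,0,255),-1)
cv2.imwrite('pics/s9d.png',v)
```

```text
[570.02823543 -10.43023978   1.78488197] [568.15189753  -9.52059156   1.78612699] -38.73112869262695 -37.406944
[[216.0, 319.0], [299.0, 377.0], [405.0, 298.0], [516.0, 371.0], [411.0, 455.0], [504.0, 520.0]]
```

View pics/s9d.png

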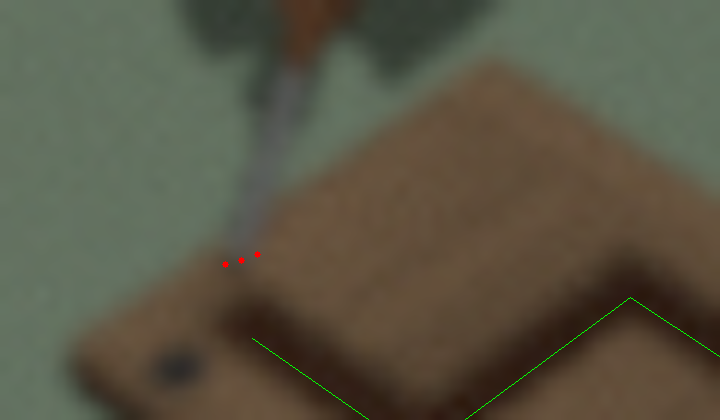

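{"op": "carry_out", "data": {
  "jaw": [0.05,0.05,0.05,0.05,0.05,0.05],
  "translation": [
    [2,0,6],
    [2,0,12],
    [2,0,17],
    [2,0,19],
    [2,0,19],
    [2,0,19]
  ],
  "roll": [0,0,0,0,0,0]
}}

```text
time_s: 20.6
tool_pos: [0.5834, -0.1063, 0.1148]
ee_rot: [-3.094, -0.546, 0.0]
ft_force: [-0.1, -0.2, -0.6]
gripper_width: 0.0135
grasp_force: 45.0
```

{"op": "carry_out", "data": {
  "jaw": [0.05,0.05,0.05],
  "translation": [
    [0,0,1],
    [0,0,2],
    [0,0,2]
  ],
  "roll": [0,0,0]
}}

```text
time_s: 20.85
tool_pos: [0.5834, -0.1063, 0.1129]
ee_rot: [-3.094, -0.546, -0.0]
ft_force: [-0.0, -0.6, -1.3]
gripper_width: 0.0138
grasp_force: 45.0
```

{"op": "carry_out", "data": {
  "jaw": [0.05,0.05,0.05],
  "translation": [
    [0,0,1],
    [0,0,1.5],
    [0,0,1.5]
  ],
  "roll": [0,0,0]
}}

```text
time_s: 21.1
tool_pos: [0.5833, -0.1063, 0.1113]
ee_rot: [-3.094, -0.546, 0.0]
ft_force: [-0.5, -0.2, -0.2]
gripper_width: 0.0137
grasp_force: 45.0
```

{"op": "carry_out", "data": {
  "jaw": [0.05,0.05,0.05],
  "translation": [
    [0,0,0.5],
    [0,0,1],
    [0,0,1]
  ],
  "roll": [0,0,0]
}}

```text
time_s: 21.35
tool_pos: [0.5834, -0.1063, 0.1103]
ee_rot: [-3.094, -0.546, 0.0]
ft_force: [0.4, -0.2, -1.3]
gripper_width: 0.0133
grasp_force: 45.0
```

{"op": "carry_out", "data": {
  "jaw": [0.05,0.05,0.05],
  "translation": [
    [0,0,0.5],
    [0,0,1],
    [0,0,1]
  ],
  "roll": [0,0,0]
}}

```text
time_s: 21.6
tool_pos: [0.5833, -0.1063, 0.1093]
ee_rot: [-3.094, -0.546, 0.0]
ft_force: [0.2, 0.4, -0.4]
gripper_width: 0.0134
grasp_force: 45.0
```

{"op": "carry_out", "data": {
  "jaw": [0.05,0.05,0.05],
  "translation": [
    [0,0,0.5],
    [0,0,1],
    [0,0,1]
  ],
  "roll": [0,0,0]
}}

```text
time_s: 21.85
tool_pos: [0.5835, -0.1063, 0.1085]
ee_rot: [3.094, 0.546, 0.0]
ft_force: [0.2, 0.1, 0.5]
gripper_width: 0.0137
grasp_force: 45.0
```

Run:
```python
from h import *
print(pose(),arm.get_obs()['ft_force'])
im=shot('scene','s10'); v=cv2.resize(im[165:205,265:325],None,fx=12,fy=12,interpolation=2); cv2.imwrite('pics/s10d.png',v)
```

```text
[np.float64(583.5), np.float64(-106.3), np.float64(108.5), np.float64(20.01)] [0.15109206 0.13058179 0.47003416]
```

View pics/s10d.png

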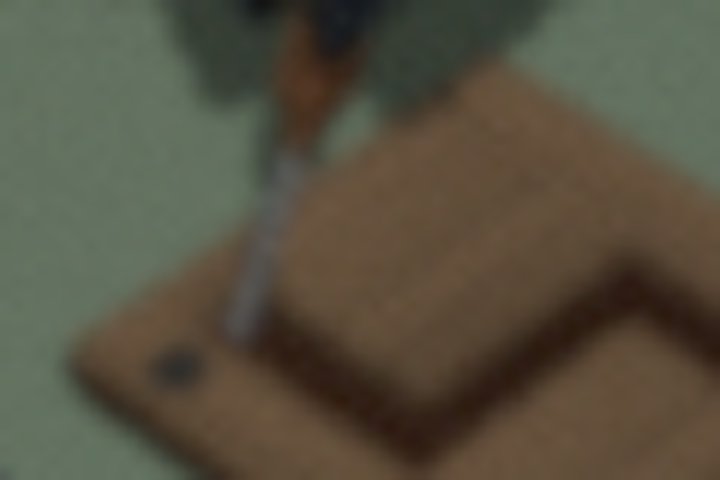

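The tip shows in the groove's start area at about (238,340) in the crop, a couple of mm towards the stud side. I'll shift it back 2 mm and keep lowering to contact.

{"op": "carry_out", "data": {
  "jaw": [0.05,0.05,0.05,0.05],
  "translation": [
    [-1,0,0],
    [-2,0,0.5],
    [-2,0,1],
    [-2,0,1]
  ],
  "roll": [0,0,0,0]
}}

```text
time_s: 22.23
tool_pos: [0.5819, -0.1071, 0.108]
ee_rot: [3.094, 0.546, 0.002]
ft_force: [-0.3, -0.3, 3.6]
gripper_width: 0.014
grasp_force: 45.0
```

{"op": "carry_out", "data": {
  "jaw": [0.05,0.05,0.05,0.05],
  "translation": [
    [0,0,0.5],
    [0,0,1],
    [0,0,1],
    [0,0,1]
  ],
  "roll": [0,0,0,0]
}}

```text
time_s: 22.57
tool_pos: [0.5818, -0.1072, 0.1076]
ee_rot: [3.093, 0.546, 0.002]
ft_force: [-1.7, 1.8, 9.5]
gripper_width: 0.0137
grasp_force: 45.0
```

{"op": "carry_out", "data": {
  "jaw": [0.05,0.05,0.05,0.05],
  "translation": [
    [0,0,0.5],
    [0,0,1],
    [0,0,1],
    [0,0,1]
  ],
  "roll": [0,0,0,0]
}}

```text
time_s: 22.9
tool_pos: [0.5817, -0.1072, 0.1073]
ee_rot: [3.093, 0.546, 0.002]
ft_force: [-3.9, 0.3, 12.1]
gripper_width: 0.0137
grasp_force: 45.0
```

Contact is confirmed: the force rises to 12 N. I back off to about 3–4 N and trace at about 2 cm/s. First segment:

{"op": "carry_out", "data": {
  "jaw": [0.05,0.05,0.05],
  "translation": [
    [0,0,-1],
    [0,0,-1.5],
    [0,0,-1.5]
  ],
  "roll": [0,0,0]
}}

```text
time_s: 23.15
tool_pos: [0.5818, -0.1071, 0.1078]
ee_rot: [3.093, 0.546, 0.002]
ft_force: [-0.7, -0.2, 6.2]
gripper_width: 0.0134
grasp_force: 45.0
```

{"op": "carry_out", "data": {
  "jaw": [0.05,0.05,0.05,0.05,0.05,0.05,0.05,0.05,0.05,0.05],
  "translation": [
    [0.2,-1.8,0],
    [0.5,-3.6,0],
    [0.7,-5.5,0],
    [1.0,-7.3,0],
    [1.2,-9.1,0],
    [1.5,-10.9,0],
    [1.7,-12.7,0],
    [2.0,-14.6,0],
    [2.2,-16.4,0],
    [2.5,-18.2,0]
  ],
  "roll": [0,0,0,0,0,0,0,0,0,0]
}}

```text
time_s: 23.98
tool_pos: [0.5788, -0.0901, 0.1078]
ee_rot: [3.091, 0.545, 0.004]
ft_force: [1.1, -4.1, 6.0]
gripper_width: 0.0138
grasp_force: 45.1
```

Run:
```python
from h import *
print(pose(),arm.get_obs()['ft_force'].round(1))
shot('scene','s11')
print([(d['at'],d['score']) for d in spotter.boxes_of('stylus_tip','scene')[:2]])
```

```text
[np.float64(578.8), np.float64(-90.1), np.float64(107.8), np.float64(20.02)] [ 1.1 -4.1  6. ]
[([414.5, 259.6], 0.32)]
```

{"op": "carry_out", "data": {
  "jaw": [0.05,0.05,0.05,0.05,0.05,0.05,0.05,0.05,0.05,0.05],
  "translation": [
    [0.2,-1.8,0],
    [0.5,-3.6,0],
    [0.7,-5.5,0],
    [1.0,-7.3,0],
    [1.2,-9.1,0],
    [1.5,-10.9,0],
    [1.7,-12.7,0],
    [2.0,-14.6,0],
    [2.2,-16.4,0],
    [2.5,-18.2,0]
  ],
  "roll": [0,0,0,0,0,0,0,0,0,0]
}}

```text
time_s: 24.92
tool_pos: [0.5749, -0.0722, 0.1077]
ee_rot: [3.091, 0.546, 0.004]
ft_force: [0.7, -3.6, 6.6]
gripper_width: 0.0136
grasp_force: 45.1
```

{"op": "carry_out", "data": {
  "jaw": [0.05,0.05,0.05,0.05,0.05,0.05,0.05,0.05,0.05,0.05],
  "translation": [
    [0.2,-1.8,0],
    [0.5,-3.6,0],
    [0.7,-5.5,0],
    [1.0,-7.3,0],
    [1.2,-9.1,0],
    [1.5,-10.9,0],
    [1.7,-12.7,0],
    [2.0,-14.6,0],
    [2.2,-16.4,0],
    [2.5,-18.2,0]
  ],
  "roll": [0,0,0,0,0,0,0,0,0,0]
}}

```text
time_s: 25.75
tool_pos: [0.5711, -0.0542, 0.1078]
ee_rot: [3.091, 0.546, 0.004]
ft_force: [1.0, -3.7, 4.7]
gripper_width: 0.0135
grasp_force: 45.1
```

{"op": "carry_out", "data": {
  "jaw": [0.05,0.05,0.05,0.05,0.05,0.05,0.05,0.05,0.05,0.05],
  "translation": [
    [-1.7,-0.2,0],
    [-3.5,-0.5,0],
    [-5.2,-0.7,0],
    [-6.9,-1.0,0],
    [-8.7,-1.2,0],
    [-10.4,-1.4,0],
    [-12.1,-1.7,0],
    [-13.8,-1.9,0],
    [-15.6,-2.2,0],
    [-17.3,-2.4,0]
  ],
  "roll": [0,0,0,0,0,0,0,0,0,0]
}}

```text
time_s: 26.58
tool_pos: [0.5527, -0.0568, 0.107]
ee_rot: [-3.094, -0.546, -0.0]
ft_force: [2.0, 0.8, 4.8]
gripper_width: 0.0134
grasp_force: 45.0
```

{"op": "carry_out", "data": {
  "jaw": [0.05,0.05,0.05,0.05,0.05,0.05,0.05,0.05,0.05,0.05],
  "translation": [
    [-1.7,-0.2,0],
    [-3.5,-0.5,0],
    [-5.2,-0.7,0],
    [-6.9,-1.0,0],
    [-8.7,-1.2,0],
    [-10.4,-1.4,0],
    [-12.1,-1.7,0],
    [-13.8,-1.9,0],
    [-15.6,-2.2,0],
    [-17.3,-2.4,0]
  ],
  "roll": [0,0,0,0,0,0,0,0,0,0]
}}

```text
time_s: 27.42
tool_pos: [0.5356, -0.0605, 0.1069]
ee_rot: [-3.094, -0.546, -0.0]
ft_force: [2.8, 0.8, 5.4]
gripper_width: 0.0133
grasp_force: 45.0
```

Run:
```python
from board import *
p=pose(); print(p,arm.get_obs()['ft_force'].round(1))
c=np.array(p[:2])+43*np.array([np.cos(np.radians(20)),np.sin(np.radians(20))]); q=np.load('board.npy'); d=c-q[:2]
print('tip in board frame nominal',d@[np.cos(q[2]),np.sin(q[2])],d@[-np.sin(q[2]),np.cos(q[2])])
```

```text
[np.float64(535.6), np.float64(-60.5), np.float64(106.9), np.float64(20.01)] [2.8 0.8 5.4]
tip in board frame nominal -35.82576320141465 1.670926161073414
```

{"op": "carry_out", "data": {
  "jaw": [0.05,0.05,0.05,0.05,0.05,0.05,0.05,0.05,0.05,0.05],
  "translation": [
    [-1.7,-0.2,0],
    [-3.5,-0.5,0],
    [-5.2,-0.7,0],
    [-6.9,-1.0,0],
    [-8.7,-1.2,0],
    [-10.4,-1.4,0],
    [-12.1,-1.7,0],
    [-13.8,-1.9,0],
    [-15.6,-2.2,0],
    [-17.3,-2.4,0]
  ],
  "roll": [0,0,0,0,0,0,0,0,0,0]
}}

```text
time_s: 28.25
tool_pos: [0.5185, -0.0641, 0.1069]
ee_rot: [-3.094, -0.546, -0.0]
ft_force: [1.7, 1.0, 4.6]
gripper_width: 0.0132
grasp_force: 45.0
```

{"op": "carry_out", "data": {
  "jaw": [0.05,0.05,0.05,0.05,0.05,0.05,0.05,0.05,0.05,0.05],
  "translation": [
    [-1.7,-0.2,0],
    [-3.5,-0.5,0],
    [-5.2,-0.7,0],
    [-6.9,-1.0,0],
    [-8.7,-1.2,0],
    [-10.4,-1.4,0],
    [-12.1,-1.7,0],
    [-13.8,-1.9,0],
    [-15.6,-2.2,0],
    [-16.6,-2.4,0]
  ],
  "roll": [0,0,0,0,0,0,0,0,0,0]
}}

```text
time_s: 29.08
tool_pos: [0.5019, -0.0676, 0.1069]
ee_rot: [-3.094, -0.546, 0.0]
ft_force: [3.3, 0.8, 5.4]
gripper_width: 0.0136
grasp_force: 45.0
```

{"op": "carry_out", "data": {
  "jaw": [0.05,0.05,0.05,0.05,0.05,0.05,0.05,0.05,0.05,0.05],
  "translation": [
    [0.2,-1.7,0],
    [0.5,-3.5,0],
    [0.7,-5.2,0],
    [1.0,-6.9,0],
    [1.2,-8.7,0],
    [1.4,-10.4,0],
    [1.7,-12.1,0],
    [1.9,-13.8,0],
    [2.2,-15.6,0],
    [2.4,-17.3,0]
  ],
  "roll": [0,0,0,0,0,0,0,0,0,0]
}}

```text
time_s: 29.92
tool_pos: [0.498, -0.0521, 0.1071]
ee_rot: [3.09, 0.547, -0.003]
ft_force: [1.6, -4.4, 7.6]
gripper_width: 0.0138
grasp_force: 45.1
```

```bash
cat > tip.py <<'E'
from board import *
p=pose(); print(p,arm.get_obs()['ft_force'].round(1))
c=np.array(p[:2])+43*np.array([np.cos(np.radians(20)),np.sin(np.radians(20))]); q=np.load('board.npy'); d=c-q[:2]
print('tip in board frame nominal',d@[np.cos(q[2]),np.sin(q[2])],d@[-np.sin(q[2]),np.cos(q[2])])
E
python3 tip.py
```

```text
[np.float64(498.0), np.float64(-52.1), np.float64(107.1), np.float64(20.07)] [ 1.6 -4.4  7.6]
tip in board frame nominal -19.629254561160174 36.62794416699268
```

{"op": "carry_out", "data": {
  "jaw": [0.05,0.05,0.05,0.05,0.05,0.05,0.05,0.05,0.05,0.05],
  "translation": [
    [0.2,-1.7,0],
    [0.5,-3.5,0],
    [0.7,-5.2,0],
    [1.0,-6.9,0],
    [1.2,-8.7,0],
    [1.4,-10.4,0],
    [1.7,-12.1,0],
    [1.9,-13.8,0],
    [2.2,-15.6,0],
    [2.4,-17.3,0]
  ],
  "roll": [0,0,0,0,0,0,0,0,0,0]
}}

```text
time_s: 30.75
tool_pos: [0.4943, -0.035, 0.1072]
ee_rot: [3.09, 0.547, -0.003]
ft_force: [0.9, -5.5, 6.9]
gripper_width: 0.0137
grasp_force: 45.1
```

{"op": "carry_out", "data": {
  "jaw": [0.05,0.05,0.05,0.05,0.05,0.05,0.05,0.05,0.05,0.05],
  "translation": [
    [0.2,-1.7,0],
    [0.5,-3.5,0],
    [0.7,-5.2,0],
    [1.0,-6.9,0],
    [1.2,-8.7,0],
    [1.4,-10.4,0],
    [1.7,-12.1,0],
    [1.9,-13.8,0],
    [2.2,-15.6,0],
    [2.4,-17.3,0]
  ],
  "roll": [0,0,0,0,0,0,0,0,0,0]
}}

```text
time_s: 31.58
tool_pos: [0.4906, -0.018, 0.1071]
ee_rot: [3.09, 0.547, -0.003]
ft_force: [1.1, -5.6, 6.2]
gripper_width: 0.0136
grasp_force: 45.1
```

{"op": "carry_out", "data": {
  "jaw": [0.05,0.05,0.05,0.05,0.05,0.05,0.05,0.05,0.05,0.05],
  "translation": [
    [0.2,-1.7,0],
    [0.5,-3.5,0],
    [0.7,-5.2,0],
    [1.0,-6.9,0],
    [1.2,-8.7,0],
    [1.4,-10.4,0],
    [1.7,-12.1,0],
    [1.9,-13.8,0],
    [2.2,-15.6,0],
    [2.4,-17.3,0]
  ],
  "roll": [0,0,0,0,0,0,0,0,0,0]
}}

```text
time_s: 32.42
tool_pos: [0.4869, -0.001, 0.1071]
ee_rot: [3.09, 0.547, -0.003]
ft_force: [1.1, -5.0, 7.3]
gripper_width: 0.0135
grasp_force: 45.1
```

```bash
python3 tip.py
```

```text
[np.float64(486.9), np.float64(-1.0), np.float64(107.1), np.float64(20.08)] [ 1.1 -5.   7.3]
tip in board frame nominal 32.66242645898409 36.618141744596734
```

{"op": "carry_out", "data": {
  "jaw": [0.05,0.05,0.05,0.05,0.05,0.05,0.05,0.05,0.05,0.05],
  "translation": [
    [0.1,-1.2,0],
    [1.8,-1.0,0],
    [3.5,-0.7,0],
    [5.2,-0.5,0],
    [7.0,-0.3,0],
    [8.7,0,0],
    [10.4,0.2,0],
    [12.2,0.4,0],
    [13.9,0.7,0],
    [15.6,0.9,0]
  ],
  "roll": [0,0,0,0,0,0,0,0,0,0]
}}

```text
time_s: 33.25
tool_pos: [0.4933, 0.003, 0.1077]
ee_rot: [3.092, 0.549, -0.035]
ft_force: [-19.9, -6.9, 35.2]
gripper_width: 0.0135
grasp_force: 45.0
```

```bash
python3 tip.py
```

```text
[np.float64(493.3), np.float64(3.0), np.float64(107.7), np.float64(20.15)] [-19.9  -6.9  35.2]
tip in board frame nominal 35.21140487819975 29.51443081168481
```

The nib-first push jams because the friction cone exceeds the lean angle. I'll back off and then turn the tool half round about the tip so the next segment is a drag.

{"op": "carry_out", "data": {
  "jaw": [0.05,0.05,0.05,0.05,0.05,0.05],
  "translation": [
    [-2,0,-0.5],
    [-4,0,-1],
    [-6,0,-1],
    [-7,0,-1],
    [-7,0,-1],
    [-7,0,-1]
  ],
  "roll": [0,0,0,0,0,0]
}}

```text
time_s: 33.75
tool_pos: [0.4949, 0.0028, 0.1075]
ee_rot: [-3.093, -0.546, 0.005]
ft_force: [-1.1, 0.2, 5.1]
gripper_width: 0.0138
grasp_force: 45.0
```

```bash
python3 tip.py
python3 - <<'E'
from board import *
# numeric check of nib: print stylus tip detection and dark/gray profile
im=shot('scene','s12'); print([(d['at'],round(d['score'],2)) for d in spotter.boxes_of('stylus_tip','scene')[:2]])
q=np.load('board.npy'); print(proj('scene',tow([(35,35),(35,25)],q,12)))
p=pose(); piv=np.array([p[0],p[1],p[2]-19.5]); a=np.radians(p[3])
for t in (58,62,66,70):
    t=np.radians(t);d=np.array([np.cos(a)*np.cos(t),np.sin(a)*np.cos(t),-np.sin(t)]); print(proj('scene',[(piv+91.5*d)/1000,(piv+70*d)/1000]).round(1).tolist(),(piv+91.5*d).round(1))
h=cv2.cvtColor(im,cv2.COLOR_BGR2HSV); u=proj('scene',tow([(35,35)],q,12))[0].astype(int); print(u); 
print(h[u[1]-16:u[1]+6,u[0]-12:u[0]+10,1])
E
```

```text
[np.float64(494.9), np.float64(2.8), np.float64(107.5), np.float64(20.02)] [-1.1  0.2  5.1]
tip in board frame nominal 34.67604420953107 27.993447920774233
[([337.6, 182.3], 0.46)]
[[334.84122011 200.80937863]
 [332.40129903 202.74474103]]
[[331.9, 203.7], [334.4, 196.6]] [540.6  19.4  10.5]
[[333.0, 203.3], [335.2, 196.3]] [535.4  17.5   7.3]
[[334.1, 202.8], [336.1, 195.9]] [530.   15.5   4.5]
[[335.3, 202.1], [337.0, 195.4]] [524.4  13.5   2.1]
[334 200]
[[100 104 103 103 100  97  88  74  48  46  41  42  40  40  53  69 126 141
  134 114  79  44]
 [102 109 101 105 104  98  96  92  76  67  57  46  44  45  42  72 116 137
  115  69  42  42]
 [106 106 101 104 105 106 103 100 100  93  82  77  48  43  47  61 103 110
   74  44  40  40]
 [103 107 100 104 104 101 104 101  98 100  98  99  73  49  39  46  60  65
   45  40  37  41]
 [113 107 104 106 105 105 106 104 103 106 103 101  95  77  38  21  28  33
   37  40  41  40]
 [116 104 110 107 103 105 105 103 104 104 105 107  99  91  39  13  14  30
   38  39  38  38]
 [144 123 117 110 108 108 103 110 100 104 103 102 106  85  39  18  25  35
   42 
[... 708 characters left out ...]
2  39   9  18  45  89 101 101
  105  99 103 105]
 [105 105 101 101 110 111 109 119 118 133  77  23  13  20  52  96 108 113
  104 107 105 105]
 [105 108 104 105 103 104 104 113 122 115  50  17  10  26  91 118 117 108
  108 102 106 104]
 [102 105 104 104 105  99 106 108 124 109  37  13  17  49 112 143 119 110
  110 104 106 100]
 [100 105 104 105 104 103 108 112 117 104  34  27  30  66 117 125 114 105
  103 105 103 104]
 [105 104 100 109 106 107 108 123 125  92  56  41  68 111 109 113 103 106
  103 106  98 105]
 [100 107 108 106 106 118 117 130 114 148 116  88  99 116 103 104 106 100
  104 104 101 107]
 [108 104 106 103 116 132 159 151 174 166 133 125 118 104 101 109 105 103
  104 101 108 106]]
```

The nib shows as a low-saturation streak ending at (333,202), which agrees with the nominal pose, so the stylus hasn't slipped. Now I turn about the tip.

{"op": "carry_out", "data": {
  "jaw": [0.05,0.05,0.05,0.05,0.05,0.05,0.05,0.05,0.05,0.05],
  "translation": [
    [0.2,4.5,-0.3],
    [0.9,8.9,-0.3],
    [2.1,13.3,-0.3],
    [3.7,17.5,-0.3],
    [5.8,21.5,-0.3],
    [8.2,25.3,-0.3],
    [11.0,28.8,-0.3],
    [14.2,32.0,-0.3],
    [17.7,34.8,-0.3],
    [21.5,37.2,-0.3]
  ],
  "roll": [-6,-12,-18,-24,-30,-36,-42,-48,-54,-60]
}}

```text
time_s: 34.68
tool_pos: [0.5287, -0.025, 0.1077]
ee_rot: [-2.401, -2.025, 0.002]
ft_force: [-0.2, 0.2, 1.3]
gripper_width: 0.0134
grasp_force: 45.0
```

{"op": "carry_out", "data": {
  "jaw": [0.05,0.05,0.05,0.05,0.05,0.05,0.05,0.05,0.05,0.05],
  "translation": [
    [0.2,4.5,0],
    [0.9,8.9,0],
    [2.1,13.3,0],
    [3.7,17.5,0],
    [5.8,21.5,0],
    [8.2,25.3,0],
    [11.0,28.8,0],
    [14.2,32.0,0],
    [17.7,34.8,0],
    [21.5,37.2,0]
  ],
  "roll": [-6,-12,-18,-24,-30,-36,-42,-48,-54,-60]
}}

```text
time_s: 35.52
tool_pos: [0.569, -0.0101, 0.1076]
ee_rot: [-1.066, -2.953, 0.002]
ft_force: [-0.5, 0.1, 1.9]
gripper_width: 0.0134
grasp_force: 45.0
```

{"op": "carry_out", "data": {
  "jaw": [0.05,0.05,0.05,0.05,0.05,0.05,0.05,0.05,0.05,0.05],
  "translation": [
    [0.2,4.5,0],
    [0.9,8.9,0],
    [2.1,13.3,0],
    [3.7,17.5,0],
    [5.8,21.5,0],
    [8.2,25.3,0],
    [11.0,28.8,0],
    [14.2,32.0,0],
    [17.7,34.8,0],
    [21.5,37.2,0]
  ],
  "roll": [-6,-12,-18,-24,-30,-36,-42,-48,-54,-60]
}}

```text
time_s: 36.35
tool_pos: [0.5762, 0.0323, 0.1075]
ee_rot: [0.554, -3.09, 0.0]
ft_force: [-0.6, -0.3, 2.7]
gripper_width: 0.0136
grasp_force: 45.0
```

```bash
sed -i 's/np.radians(20)/np.radians(p[3])/g' tip.py; python3 tip.py
```

```text
[np.float64(576.2), np.float64(32.3), np.float64(107.5), np.float64(-159.68)] [-0.6 -0.3  2.7]
tip in board frame nominal 34.419116140931244 27.4668076671351
```

{"op": "carry_out", "data": {
  "jaw": [0.05,0.05,0.05,0.05,0.05,0.05,0.05,0.05,0.05,0.05],
  "translation": [
    [-1.6,-0.2,0.2],
    [-3.2,-0.4,0.2],
    [-4.7,-0.6,0.2],
    [-6.3,-0.8,0.2],
    [-7.9,-1.0,0.2],
    [-9.5,-1.3,0.2],
    [-11.1,-1.5,0.2],
    [-12.6,-1.7,0.2],
    [-14.2,-1.9,0.2],
    [-15.8,-2.1,0.2]
  ],
  "roll": [0,0,0,0,0,0,0,0,0,0]
}}

```text
time_s: 37.18
tool_pos: [0.5926, 0.0358, 0.108]
ee_rot: [-0.545, 3.093, 0.0]
ft_force: [0.2, -0.6, 1.3]
gripper_width: 0.0134
grasp_force: 45.0
```

{"op": "carry_out", "data": {
  "jaw": [0.05,0.05,0.05,0.05,0.05,0.05,0.05,0.05,0.05,0.05],
  "translation": [
    [-1.6,-0.2,0],
    [-3.2,-0.4,0],
    [-4.7,-0.6,0],
    [-6.3,-0.8,0],
    [-7.9,-1.0,0],
    [-9.5,-1.3,0],
    [-11.1,-1.5,0],
    [-12.6,-1.7,0],
    [-14.2,-1.9,0],
    [-15.8,-2.1,0]
  ],
  "roll": [0,0,0,0,0,0,0,0,0,0]
}}

```text
time_s: 38.02
tool_pos: [0.608, 0.0392, 0.1081]
ee_rot: [-0.546, 3.094, 0.0]
ft_force: [-1.3, -0.1, 0.6]
gripper_width: 0.0134
grasp_force: 45.0
```

```bash
python3 tip.py
```

```text
[np.float64(608.0), np.float64(39.2), np.float64(108.1), np.float64(-160.0)] [-1.3 -0.1  0.6]
tip in board frame nominal 34.643439488832044 -5.040182411455506
```

{"op": "carry_out", "data": {
  "jaw": [0.05,0.05],
  "translation": [
    [0,0,0.4],
    [0,0,0.8]
  ],
  "roll": [0,0]
}}

```text
time_s: 38.18
tool_pos: [0.6085, 0.0393, 0.1077]
ee_rot: [-0.545, 3.092, 0.0]
ft_force: [0.1, 0.6, 3.2]
gripper_width: 0.0137
grasp_force: 45.0
```

{"op": "carry_out", "data": {
  "jaw": [0.05,0.05,0.05,0.05,0.05,0.05,0.05,0.05,0.05,0.05],
  "translation": [
    [-1.6,-0.2,0],
    [-3.2,-0.4,0],
    [-4.7,-0.6,0],
    [-6.3,-0.8,0],
    [-7.9,-1.0,0],
    [-9.5,-1.3,0],
    [-11.1,-1.5,0],
    [-12.6,-1.7,0],
    [-14.2,-1.9,0],
    [-15.8,-2.1,0]
  ],
  "roll": [0,0,0,0,0,0,0,0,0,0]
}}

```text
time_s: 39.02
tool_pos: [0.6236, 0.0427, 0.1073]
ee_rot: [0.546, -3.094, -0.0]
ft_force: [-2.4, -0.4, 3.8]
gripper_width: 0.0135
grasp_force: 45.0
```

{"op": "carry_out", "data": {
  "jaw": [0.05,0.05,0.05,0.05,0.05,0.05,0.05,0.05,0.05],
  "translation": [
    [-1.6,-0.2,0],
    [-3.2,-0.4,0],
    [-4.7,-0.6,0],
    [-6.3,-0.8,0],
    [-7.9,-1.0,0],
    [-9.5,-1.3,0],
    [-11.1,-1.5,0],
    [-12.6,-1.7,0],
    [-14.0,-1.9,0]
  ],
  "roll": [0,0,0,0,0,0,0,0,0]
}}

```text
time_s: 39.77
tool_pos: [0.6374, 0.0456, 0.1073]
ee_rot: [-0.546, 3.094, 0.0]
ft_force: [-3.1, -0.5, 3.9]
gripper_width: 0.0135
grasp_force: 45.0
```

```bash
python3 tip.py
```

```text
[np.float64(637.4), np.float64(45.6), np.float64(107.3), np.float64(-160.0)] [-3.1 -0.5  3.9]
tip in board frame nominal 34.65118564390872 -35.12871743722704
```

{"op": "carry_out", "data": {
  "jaw": [0.05,0.05,0.05,0.05,0.05,0.05,0.05,0.05,0.05,0.05],
  "translation": [
    [-0.2,1.8,0],
    [-0.5,3.6,0],
    [-0.7,5.5,0],
    [-1.0,7.3,0],
    [-1.2,9.1,0],
    [-1.5,10.9,0],
    [-1.7,12.7,0],
    [-2.0,14.6,0],
    [-2.2,16.4,0],
    [-2.5,18.2,0]
  ],
  "roll": [0,0,0,0,0,0,0,0,0,0]
}}

```text
time_s: 40.6
tool_pos: [0.6334, 0.0637, 0.1074]
ee_rot: [-0.546, 3.093, -0.0]
ft_force: [0.4, -2.8, 4.1]
gripper_width: 0.0136
grasp_force: 45.0
```

{"op": "carry_out", "data": {
  "jaw": [0.05,0.05,0.05,0.05,0.05,0.05,0.05,0.05,0.05,0.05],
  "translation": [
    [-0.2,1.8,0],
    [-0.5,3.6,0],
    [-0.7,5.5,0],
    [-1.0,7.3,0],
    [-1.2,9.1,0],
    [-1.5,10.9,0],
    [-1.7,12.7,0],
    [-2.0,14.6,0],
    [-2.2,16.4,0],
    [-2.5,18.2,0]
  ],
  "roll": [0,0,0,0,0,0,0,0,0,0]
}}

```text
time_s: 41.43
tool_pos: [0.6294, 0.0817, 0.1073]
ee_rot: [-0.546, 3.094, 0.0]
ft_force: [0.9, -3.9, 5.0]
gripper_width: 0.0137
grasp_force: 45.1
```

```bash
python3 tip.py
```

```text
[np.float64(629.4), np.float64(81.7), np.float64(107.3), np.float64(-160.0)] [ 0.9 -3.9  5. ]
tip in board frame nominal 71.6266932363255 -34.98093962045926
```

{"op": "carry_out", "data": {
  "jaw": [0.05,0.05,0.05,0.05,0.05,0.05,0.05,0.05,0.05,0.05],
  "translation": [
    [-0.2,1.8,0],
    [-0.5,3.6,0],
    [-0.7,5.5,0],
    [-1.0,7.3,0],
    [-1.2,9.1,0],
    [-1.5,10.9,0],
    [-1.7,12.7,0],
    [-2.0,14.6,0],
    [-2.2,16.4,0],
    [-2.5,18.2,0]
  ],
  "roll": [0,0,0,0,0,0,0,0,0,0]
}}

```text
time_s: 42.27
tool_pos: [0.6255, 0.0996, 0.1073]
ee_rot: [0.546, -3.094, -0.0]
ft_force: [1.2, -3.1, 5.0]
gripper_width: 0.0136
grasp_force: 45.1
```

{"op": "carry_out", "data": {
  "jaw": [0.05,0.05,0.05,0.05,0.05],
  "translation": [
    [-0.2,1.5,0],
    [-0.3,2.5,0],
    [-0.4,3,0],
    [-0.4,3,0],
    [-0.4,3,0]
  ],
  "roll": [0,0,0,0,0]
}}

```text
time_s: 42.68
tool_pos: [0.6248, 0.1028, 0.1073]
ee_rot: [0.545, -3.094, -0.001]
ft_force: [0.9, -1.2, 6.0]
gripper_width: 0.0136
grasp_force: 45.0
```

{"op": "carry_out", "data": {
  "jaw": [0.05,0.05,0.05,0.05,0.05,0.05],
  "translation": [
    [0,0,-10],
    [0,0,-30],
    [0,0,-55],
    [0,0,-75],
    [0,0,-80],
    [0,0,-80]
  ],
  "roll": [0,0,0,0,0,0]
}}

```text
time_s: 43.18
tool_pos: [0.6254, 0.1031, 0.1886]
ee_rot: [-0.545, 3.091, 0.002]
ft_force: [0.6, 0.3, -0.0]
gripper_width: 0.0134
grasp_force: 45.0
```

```bash
python3 tip.py
python3 - <<'E'
from h import *
shot('top','t5'); print(spotter.boxes_of('pentray','top')[:3],[ (n,[(np.round(d['at']).tolist(),round(d['score'],2)) for d in spotter.boxes_of(n,'top')[:3]]) for n in('eraser','sharpener')])
im=cv2.imread('pics/top0.png'); h=cv2.cvtColor(im,cv2.COLOR_BGR2HSV)
# tray outline: low saturation region
m=((h[...,1]<50)).astype(np.uint8)*255; m[:205]=0; m[270:]=0; m[:,:405]=0; m[:,520:]=0
c=max(cv2.findContours(m,0,1)[0],key=cv2.contourArea); P=ray('top',c.reshape(-1,2),.012)[:,:2]*1000; print(cv2.minAreaRect(P.astype(np.float32)))
E
```

```text
[np.float64(625.4), np.float64(103.1), np.float64(188.6), np.float64(-160.01)] [ 0.6  0.3 -0. ]
tip in board frame nominal 93.39540682677378 -35.617762437437385
[{'at': [459.6, 234.6], 'score': 0.73}] [('eraser', []), ('sharpener', [([195.0, 186.0], 0.75), ([474.0, 177.0], 0.51)])]
((452.8904724121094, -311.0382995605469), (149.33395385742188, 274.7435302734375), 0.5101312398910522)
```

The trace reached the far end (nominal x about 92). Now the pen tray.

Run:
```python
from h import *
p=pose();plan(p,[(540,-85,188,146),(450.3,-280,188,93.4),(450.3,-280,112,93.4)])
for t in (61,50,40,30,20,10,4,0):
    r=np.radians(t); print(t,'back',round(91.5*np.cos(r)-91.5*np.cos(np.radians(61)),1),'down',round(91.5*np.sin(np.radians(61))-91.5*np.sin(r),1))
```

```text
[540. -85. 188. 146.] T [143.0, -147.5, -2.7] roll 54.0 rows>= 8
[ 450.3 -280.   188.    93.4] T [-34.7, -211.8, -0.0] roll 52.6 rows>= 8
[ 450.3 -280.   112.    93.4] T [0.0, 0.0, 76.0] roll 0.0 rows>= 2
61 back 0.0 down 0.0
50 back 14.5 down 9.9
40 back 25.7 down 21.2
30 back 34.9 down 34.3
20 back 41.6 down 48.7
10 back 45.7 down 64.1
4 back 46.9 down 73.6
0 back 47.1 down 80.0
```

{"op": "carry_out", "data": {
  "jaw": [0.05,0.05,0.05,0.05,0.05,0.05,0.05,0.05,0.05,0.05],
  "translation": [
    [10,-10,-2],
    [26,-27,-2],
    [43,-45,-2],
    [62,-64,-2],
    [81,-83,-2],
    [99,-102,-2],
    [117,-120,-2],
    [132,-136,-2],
    [143,-147,-2],
    [143,-147,-2]
  ],
  "roll": [5,11,17,23,29,35,41,47,52,54]
}}

```text
time_s: 44.22
tool_pos: [0.5388, -0.0869, 0.1878]
ee_rot: [-0.927, -2.998, 0.002]
ft_force: [-0.4, 0.5, -0.8]
gripper_width: 0.0134
grasp_force: 45.0
```

{"op": "carry_out", "data": {
  "jaw": [0.05,0.05,0.05,0.05,0.05,0.05,0.05,0.05,0.05,0.05],
  "translation": [
    [-3,-15,0],
    [-7,-40,0],
    [-11,-67,0],
    [-15,-95,0],
    [-20,-123,0],
    [-25,-150,0],
    [-29,-177,0],
    [-33,-200,0],
    [-35,-212,0],
    [-35,-212,0]
  ],
  "roll": [5,11,17,23,29,35,41,47,52,52.6]
}}

```text
time_s: 45.05
tool_pos: [0.4499, -0.2816, 0.1879]
ee_rot: [-2.159, -2.279, 0.001]
ft_force: [0.2, -0.7, -0.4]
gripper_width: 0.0139
grasp_force: 45.0
```

{"op": "carry_out", "data": {
  "jaw": [0.05,0.05,0.05,0.05,0.05,0.05],
  "translation": [
    [0,0,20],
    [0,0,45],
    [0,0,65],
    [0,0,75],
    [0,0,75],
    [0,0,75]
  ],
  "roll": [0,0,0,0,0,0]
}}

```text
time_s: 45.55
tool_pos: [0.4516, -0.2794, 0.1139]
ee_rot: [-2.152, -2.287, -0.0]
ft_force: [-0.3, 0.5, 0.5]
gripper_width: 0.0134
grasp_force: 45.0
```

Run:
```python
from h import *
print(pose(),arm.get_obs()['ft_force'].round(1)); p=pose()
plan(p,[(450.3,-280,104,93.4)])
```

```text
[np.float64(451.6), np.float64(-279.4), np.float64(113.9), np.float64(93.48)] [-0.3  0.5  0.5]
[ 450.3 -280.   104.    93.4] T [-0.5, -1.3, 9.9] roll 0.1 rows>= 1
```

{"op": "carry_out", "data": {
  "jaw": [0.05,0.05,0.05,0.05,0.05,0.05,0.05,0.05,0.05,0.05],
  "translation": [
    [0,0,5],
    [0,0,10],
    [-4,0,13],
    [-8,0,16],
    [-12,0,19],
    [-16,0,22.5],
    [-20,0,26],
    [-24,0,30],
    [-28,0,35],
    [-32,0,40]
  ],
  "roll": [0,0,0,0,0,0,0,0,0,0],
  "squeeze": 6
}}

```text
time_s: 46.38
tool_pos: [0.4533, -0.3125, 0.0737]
ee_rot: [2.155, 2.286, 0.0]
ft_force: [-0.0, -0.1, 0.8]
gripper_width: 0.0141
grasp_force: 6.0
```

{"op": "carry_out", "data": {
  "jaw": [0.05,0.05,0.05,0.05,0.05,0.05,0.05,0.05],
  "translation": [
    [-3,0,5],
    [-6.5,0,11.5],
    [-9.6,0,19],
    [-11.5,0,25.5],
    [-13.7,0,34.5],
    [-14.9,0,40],
    [-15,0,42],
    [-15,0,42]
  ],
  "roll": [0,0,0,0,0,0,0,0]
}}

```text
time_s: 47.05
tool_pos: [0.4538, -0.3267, 0.0315]
ee_rot: [-2.154, -2.285, 0.0]
ft_force: [-0.1, 0.2, -0.1]
gripper_width: 0.0138
grasp_force: 6.0
```

{"op": "carry_out", "data": {
  "jaw": [0.2,0.25,0.25,0.25,0.25,0.25],
  "translation": [
    [0,0,0],
    [0,0,0],
    [0,0,0],
    [0,0,0],
    [0,0,0],
    [0,0,0]
  ],
  "roll": [0,0,0,0,0,0]
}}

```text
time_s: 47.55
tool_pos: [0.4542, -0.3268, 0.0324]
ee_rot: [2.154, 2.286, 0.0]
ft_force: [0.7, 0.8, 0.2]
gripper_width: 0.0227
grasp_force: 0.0
```

{"op": "carry_out", "data": {
  "jaw": [0.25,0.25,0.25,0.25,0.25,0.25,0.25,0.25,0.25,0.25],
  "translation": [
    [0,0,-10],
    [0,0,-30],
    [0,0,-60],
    [0,0,-100],
    [0,0,-140],
    [30,0,-180],
    [70,0,-200],
    [110,0,-200],
    [150,0,-200],
    [190,0,-200]
  ],
  "roll": [0,0,0,0,0,0,0,0,0,0]
}}

```text
time_s: 48.38
tool_pos: [0.4428, -0.1402, 0.234]
ee_rot: [2.154, 2.283, 0.002]
ft_force: [0.8, -0.4, 0.4]
gripper_width: 0.0228
grasp_force: 0.0
```

{"op": "carry_out", "data": {
  "jaw": [0.25,0.25,0.25,0.25,0.25,0.25,0.25,0.25,0.25,0.25],
  "translation": [
    [40,0,0],
    [80,0,0],
    [120,0,0],
    [160,0,0],
    [200,0,0],
    [240,0,0],
    [280,0,0],
    [320,0,0],
    [350,0,0],
    [350,0,0]
  ],
  "roll": [0,0,0,0,0,0,0,0,0,0]
}}

```text
time_s: 49.22
tool_pos: [0.422, 0.2125, 0.2331]
ee_rot: [-2.148, -2.291, -0.005]
ft_force: [0.6, -0.6, -0.6]
gripper_width: 0.0226
grasp_force: 0.0
```

Run:
```python
from h import *
print(pose()); im=shot('top','t6')
for n in 'stylus eraser sharpener domino cup stapler punch jar tape marker brush'.split(): print(n,[(np.round(d['at'],1).tolist(),round(d['score'],2)) for d in spotter.boxes_of(n,'top')[:3]])
h=cv2.cvtColor(im,cv2.COLOR_BGR2HSV); m=((h[...,1]>110)).astype(np.uint8); m[:215]=0;m[259:]=0;m[:,:420]=0;m[:,506:]=0
c=max(cv2.findContours(m*255,0,1)[0],key=cv2.contourArea); print(cv2.minAreaRect(c)); P=ray('top',c.reshape(-1,2),.012)[:,:2]*1000; print('handle',cv2.minAreaRect(P.astype(np.float32)))
```

```text
[np.float64(422.0), np.float64(212.5), np.float64(233.1), np.float64(93.7)]
stylus []
eraser [([460.6, 172.3], 0.52), ([272.6, 256.6], 0.5)]
sharpener [([475.3, 176.6], 0.74)]
domino [([457.2, 233.0], 0.5), ([400.8, 115.0], 0.49)]
cup [([397.3, 112.0], 0.83)]
stapler [([327.8, 117.4], 0.58)]
punch [([343.4, 270.9], 0.84)]
jar [([266.3, 116.7], 0.67)]
tape []
marker []
brush [([177.2, 174.6], 0.67)]
((475.5215148925781, 235.45135498046875), (4.851645469665527, 41.143856048583984), 87.27368927001953)
handle ((455.84429931640625, -341.08795166015625), (11.268843650817871, 97.35857391357422), 3.2899200916290283)
```

```bash
python3 - <<'E'
from h import *
a=cv2.imread('pics/top0.png',0).astype(np.float32); b=cv2.imread('pics/t6.png',0).astype(np.float32)
for n,(u,v) in dict(cup=(400,112),stapler=(331,120),punch=(346,273),jar=(268,116),red=(275,259)).items():
    t=a[v-14:v+14,u-22:u+22]; r=cv2.matchTemplate(b[v-24:v+24,u-32:u+32],t,cv2.TM_CCOEFF_NORMED); print(n,np.array(cv2.minMaxLoc(r)[3])-10,round(float(r.max()),3))
a=cv2.imread('pics/scene0.png',0).astype(np.float32); 
im=shot('scene','s13'); b=cv2.cvtColor(im,6).astype(np.float32); print('bin diff (scene)',np.abs(a-b)[270:330,370:470].mean())
E
python3 -c "
from workcell import order
print(order.close_job())"
```

```text
cup [0 0] 0.999
stapler [0 0] 1.0
punch [0 0] 0.444
jar [0 0] 0.999
red [0 0] 0.993
bin diff (scene) 4.8988333
the job is handed in; nothing more can be done
None
```

The job is handed in: the eraser and sharpener are in the box, the whole groove was traced from the stud end, and the stylus lies flat in the pen tray. Three points are less certain: the tip briefly jammed in the fourth stretch, it may have lifted by a fraction of a millimetre (near-zero force) just after, and I confirmed only the cup, stapler and jar as unmoved. The punch image match was weak (0.44, no offset), though the arm never went near it.

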